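Pack the microscope's fitted accessory tray

TASK

Pack up the microscope's accessories: stand the eyepiece, the objective with the tapering nose, the condenser and the oblong cover-glass box in the fitted tray, each upright and fully down in the cut-out of its own outline (objective in the small round one, eyepiece in the middle-sized round one, condenser in the large round one, long box in the oblong one). They hold glass, so set them down gently, never letting one drop. The plain capped canister and the square box belong elsewhere: leave them standing where they are.

Things in the scene. Friction and masses are not known exactly. Their poses are not given: they have to be found in the camera images.
- eyepiece: Microscope eyepiece standing upright on its tube: bright metal tube 30 mm in diameter up to 24 mm, then a black ribbed body 40 mm in diameter from 24 to 48 mm, then a black eyecup 37 mm wide narrowing to 34 mm at the top, 55 mm above the foot. About 90 g. Origin: centre of the foot, z up along its axis. To be packed.
- objective: Microscope objective standing upright on its brass thread with its nose up: thread 20 mm in diameter and 5 mm high, steel barrel 26 mm in diameter from 5 to 20 mm, ribbed steel ring 28 mm in diameter from 20 to 33 mm, then a steel nose tapering from 24 mm to 12 mm at the top, 46 mm above the foot. About 110 g. Origin: centre of the foot, z up along its axis. To be packed.
- condenser: Microscope condenser standing upright: black round foot 52 mm in diameter up to 13 mm, bright aluminium sleeve 38 mm in diameter from 13 to 32 mm, then a black lens mount narrowing from 34 mm to 24 mm at the top, 40 mm above the foot. About 160 g. Origin: centre of the foot, z up along its axis. To be packed.
- long_box: Oblong dark grey plastic cover-glass box with a white label on top, 68 mm long (its x) by 32 mm wide (its y) by 24 mm high. About 80 g. Origin: centre of the underside, z up. To be packed; either way round.
- canister: Plain aluminium canister with a ribbed screw cap, standing upright: body 32 mm in diameter up to 36 mm, cap 34 mm in diameter from 36 to its flat top at 54 mm. Origin: centre of the foot. Does not belong in the tray: leave it where it is.
- square_box: Square dark grey plastic cover-glass box with a white label on top, 40 x 40 x 24 mm high. Origin: centre of the underside. Does not belong in the tray: leave it where it is.
- small_round: Black insert 96 x 96 mm, top 17 mm above the bench, with the smallest round cut-out, 38 mm wide, at its centre, 6 mm deep to a light grey floor. One of four, 2 by 2 in any order, 98 mm apart, in a fixed grey tray 208 mm square, parallel to them, its rim 20 mm above the bench. Origin: centre of the insert's underside, 6 mm below the cut-out's floor; z up.
- middle_round: Black insert 96 x 96 mm, top 17 mm above the bench, with the middle-sized round cut-out, 50 mm wide, at its centre, 6 mm deep to a light grey floor. One of four, 2 by 2 in any order, 98 mm apart, in a fixed grey tray 208 mm square, parallel to them, its rim 20 mm above the bench. Origin: centre of the insert's underside, 6 mm below the cut-out's floor; z up.
- large_round: Black insert 96 x 96 mm, top 17 mm above the bench, with the largest round cut-out, 68 mm wide, at its centre, 6 mm deep to a light grey floor. One of four, 2 by 2 in any order, 98 mm apart, in a fixed grey tray 208 mm square, parallel to them, its rim 20 mm above the bench. Origin: centre of the insert's underside, 6 mm below the cut-out's floor; z up.
- oblong: Black insert 96 x 96 mm, top 17 mm above the bench, with a central oblong cut-out 84 (x) by 46 mm (y), 6 mm deep to a light grey floor. One of four, 2 by 2 in any order, 98 mm apart, in a fixed grey tray 208 mm square, parallel to them, its rim 20 mm above the bench. Origin: centre of the insert's underside, 6 mm below the cut-out's floor; z up.

How it is judged:
By the outcome, as a careful person would: the job done as asked, in the order asked, and still so for the second after the job is handed in, with the robot touching nothing.
It also fails if it takes over 109 s, if anything falls off the work surface, if the arm or the gripper's body presses on something with over 40 N, if the wrist force passes 120 N, or if a joint passes its speed limit or range.

ROBOT

A 6-joint arm with a two-finger parallel gripper is mounted at the origin on the work surface. World frame = base frame: x ahead of the robot, y to its left, z up, the work surface at z = 0. Lengths are in m, angles in rad, forces in N, time in s.
With the tool pointing down it reaches from about 0.375 to 0.975 m from the base axis. Payload 3.8 kg.
Tool frame: the origin (TCP) lies between the finger pads; the fingertips stand 17 mm ahead of it and the grasp point (between the pads) lies 2 mm behind it; y points along the fingers, z is the direction in which the jaws open and shut, and the axes are right-handed (so a half turn about y gives the same grasp; the last joint's range is limited). The gripper opens to 85 mm and grips with 20 to 120 N. Pads are 22 mm wide; open, the fingers measure 114 mm over their backs; the gripper's body (76 mm by 85 mm) begins 54 mm behind the grasp point. The pads swing forward as they close: fully open they stand 13 mm farther back than shut.
Start: joints at [-1.187, 0.264, 1.604, -0, 1.274, -0.037], TCP at [0.276, -0.616, 0.248] pointing down, gripper open.
Joint ranges: [-2.63, 2.63], [-0.94, 2.18], [0.31, 2.57], [-1.31, 4.45], [0, 2.66], [-2.55, 2.55]. Speed limits (rad/s): [2.57, 2.57, 3.14, 3.14, 3.14, 3.14].

INTERFACE

Orientations are given as a rotation vector (axis times angle).
In Python, from workcell import bot, eyes, nets gives the robot as it stands. The module is installed in compiled form; this text tells all that it offers.
- The arm moves only by the tool jog_arm, never from a script. Its arguments are lists of equal length, an entry for each row: "turn": the turn, a rotation vector about the tool's x, y, z in rad, a list of three; "slide": the shift along the tool's x, y, z in mm, a list of three; "grip": the opening in per cent of the stroke, from 0 (shut) to 100 (fully open). A call has 1 to 5 rows; each row shifts and turns the commanded pose from where the row before left it, along the tool's axes as they then stand; what a row does not reach is not made up. A row lasts 1/10 s, in which the tool goes at most 50 mm and 8.59 degrees, less where a joint would pass 70% of its speed; a pose out of reach is approached as far as the arm can. A call with a gripper value outside its range is refused whole. The fingers move at their own pace and stop on an object; "newtons" is the grip in N (left out, the last holds). Time passes only in rows, so rows that do not move let the fingers close. It gives the time, the measured TCP pose, the force and the opening at its end, in the units of the state.
- bot.read_state(): the state, without advancing time (a new reading comes with each control period).
- eyes.read_camera(name): name is "scene" or "side" or "wrist"; returns a dict with "img" (400x640x3 uint8, red, green, blue), "depth" (400x640 float32, m along the optical axis (not along the pixel's ray), 0 where there is no reading), "intrinsics" (3x3 intrinsics, pixels), "distortion" ([k1, k2, p1, p2, k3] as OpenCV has them; the pictures are not rectified), "position" and "rotation" of the camera in the world. Camera axes: x right, y down, z forward; pixel columns grow to the right and rows downward; lengths in m; the calibration is good to about 2 mm. A picture is of the moment at which its call begins.
- bot.finish_job(): hands the job in, once; it reports no verdict.
Trained networks look in a picture, given as the dict that the camera call returned (one of the last four; its "shot" number tells which), for a name from the list of things; names that differ only in an ending like _2 or _b are one class to them, and where a whole thing is asked for, a point or a joint stands for the part that bears it (a point fixed in the world has none). Each returns a list of dicts, best first, with "conf" (0 to 1); they miss things now and then, are a little off and sometimes report something else, mostly with a low value. They report only what shows in the picture. A call takes as long as a camera call.
- nets.search_frame(thing, picture): "xyz" ([x, y, z] in m, in the coordinates of the camera as it stood for that picture, good to about 4 mm: the middle of the surface that is visible of it).
The state is a dict: "time": time; "q": joint angles; "joint_vel": joint speeds; "joint_torque": joint torques, N m; "tool_pos": TCP position; "tcp_rot": TCP orientation; "wrist_force": force on the tool from outside, world axes, zero at the start; "torque": the same for the moment, N m; "width": opening from 0.0 (shut) to 1.0 (fully open).
Only numpy, scipy, OpenCV 4.12 (cv2) and the standard library are available. Lean on these libraries where they do the work, as an engineer would, in place of code of your own. Each camera call takes 0.05 s, during which the arm holds its last target.

## Working session

There is one attempt and no reset: what is moved stays moved. The work goes in short steps, Python scripts to look and compute and a tool call to move; the robot and the scene stay as the last step left them, time stands still between calls to the robot, and variables do not carry over. Pictures are saved under pics/ and viewed, and the job is handed in when it is done.

Besides the shell and the picture viewer there is one more tool, called after ">>>" by a JSON object that holds its "fn" and its "kwargs". jog_arm: Moves the arm, as the interface text tells. Its arguments: {"type":"object","properties":{"turn":{"type":"array"},"slide":{"type":"array"},"grip":{"type":"array"},"newtons":{"type":"number"}},"required":["turn","slide","grip"]}

```bash
mkdir -p pics; cat > h.py <<'E'
import numpy as np, cv2
from workcell import bot, eyes, nets
from scipy.spatial.transform import Rotation as R
def rot(r):
    r=np.array(r,float)
    return r if r.shape==(3,3) else (R.from_rotvec(r).as_matrix() if r.shape==(3,) else R.from_quat(r).as_matrix())
def w(c,p): return rot(c['rotation'])@np.array(p)+np.array(c['position'])
def px2z(c,uv,z):
    n=cv2.undistortPoints(np.array(uv,float).reshape(-1,1,2),np.array(c['intrinsics']),np.array(c['distortion'])).reshape(-1,2)
    d=(rot(c['rotation'])@np.c_[n,np.ones(len(n))].T).T
    o=np.array(c['position']); t=(z-o[2])/d[:,2]
    return o+d*t[:,None]
def cloud(c):
    D=c['depth']; v,u=np.nonzero(D>0)
    n=cv2.undistortPoints(np.c_[u,v].astype(float).reshape(-1,1,2),np.array(c['intrinsics']),np.array(c['distortion'])).reshape(-1,2)
    d=D[v,u]; P=np.c_[n*d[:,None],d]
    return P@rot(c['rotation']).T+np.array(c['position']),c['img'][v,u],np.c_[u,v]
def save(c,n): cv2.imwrite('pics/'+n+'.png',c['img'][:,:,::-1])
E
python3 - <<'E'
from h import *
print(bot.read_state())
for n in ['scene','side']:
    c=eyes.read_camera(n); save(c,n+'0'); print(n,c['position'],c['rotation'],c['intrinsics'])
    np.save(n+'0.npy',c,allow_pickle=True)
    for t in ['eyepiece','objective','condenser','long_box','canister','square_box','small_round','middle_round','large_round','oblong']:
        print(t,[(np.round(w(c,r['xyz']),3).tolist(),round(r['conf'],2)) for r in nets.search_frame(t,c)])
print(bot.read_state()['time'])
E
```

```text
{'time': 0.0, 'q': array([-1.18694975e+00,  2.64786926e-01,  1.60541117e+00,  1.25795577e-05,
        1.27368546e+00, -3.69030390e-02]), 'joint_vel': array([ 0.00136998, -0.0001115 ,  0.00021062,  0.00051635, -0.00200516,
       -0.0001066 ]), 'joint_torque': array([ 2.43269198e-03, -5.15108943e+01, -3.67317331e+01,  1.26094819e-04,
        1.28230458e-02, -8.48673238e-06]), 'tool_pos': array([ 0.27543549, -0.61547279,  0.24691915]), 'tcp_rot': array([-0.42520256,  1.99174927, -1.98715461]), 'wrist_force': array([ 0.38779649,  0.15015618, -0.18553894]), 'torque': array([ 0.02234912,  0.03116858, -0.00507221]), 'width': 0.9971360372181272}
scene [1.0153992  0.60432639 0.70916495] [-0.94299094 -2.45021738  1.12554834] [[514.74243906   0.         321.82265497]
 [  0.         514.74243906 194.84080339]
 [  0.           0.           1.        ]]
eyepiece [([0.435, 0.033, 0.042], 0.87)]
objective [([0.602, 0.31, 0.032], 0.86)]
condenser [([0.621, 0.181, 0.021], 0.75)]
long_box [([0.585, 0.037, 0.021], 0.74)]
canister [([0.471, 0.199, 0.041], 0.85)]
square_box [([0.477, 0.339, 0.02], 0.8), 
[... 172 characters left out ...]
g [([0.529, -0.312, 0.013], 0.94)]
side [ 0.35631011 -0.60816621  0.82792263] [-2.45181632  0.35599727 -0.1132942 ] [[476.31982226   0.         310.67592281]
 [  0.         476.31982226 190.73805237]
 [  0.           0.           1.        ]]
eyepiece [([0.431, 0.015, 0.048], 0.62)]
objective [([0.593, 0.302, 0.029], 0.53)]
condenser [([0.603, 0.158, 0.022], 0.7)]
long_box [([0.582, 0.025, 0.022], 0.81)]
canister [([0.46, 0.183, 0.041], 0.79)]
square_box [([0.468, 0.322, 0.025], 0.75)]
small_round [([0.436, -0.309, 0.022], 0.66), ([0.427, 0.014, 0.049], 0.2)]
middle_round [([0.529, -0.212, 0.017], 0.71)]
large_round [([0.434, -0.208, 0.015], 0.87)]
oblong [([0.529, -0.311, 0.016], 0.79)]
1.1
```

View images.

View pics/scene0.png

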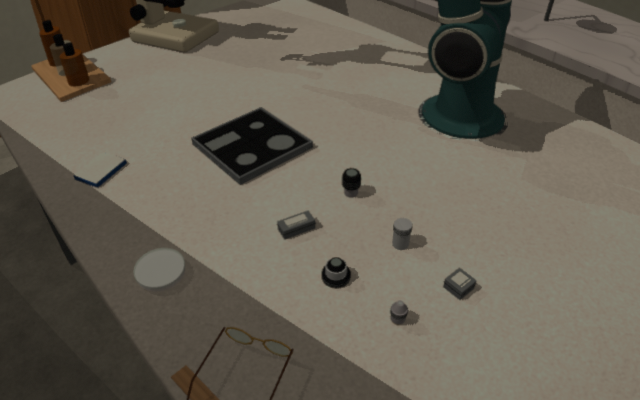

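View pics/side0.png

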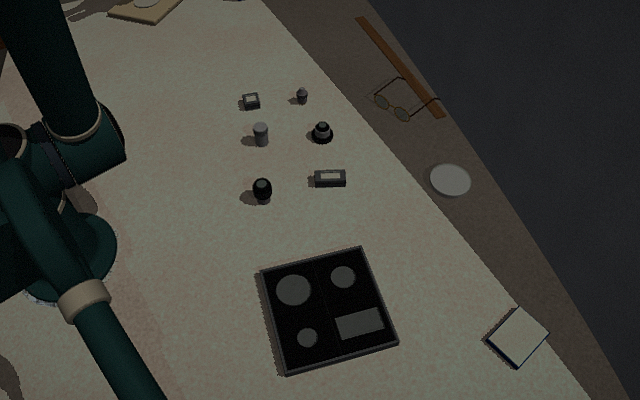

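```bash
cat > m.py <<'E'
from h import *
near={'eyepiece':(.433,.024),'objective':(.598,.306),'condenser':(.612,.17),'long_box':(.584,.031),'canister':(.466,.191),'square_box':(.473,.33)}
for n in ['scene','side']:
    c=np.load(n+'0.npy',allow_pickle=True).item()
    P,C,uv=cloud(c)
    b=P[(abs(P[:,0]-.52)<.15)&(abs(P[:,1]-.1)<.3)]; print(n,'bench z',np.round(np.percentile(b[:,2],[5,30,50]),4))
    # holes
    g=cv2.cvtColor(c['img'],cv2.COLOR_RGB2GRAY)
    m=np.zeros_like(g); u,v=uv.T
    sel=(abs(P[:,0]-.482)<.095)&(abs(P[:,1]+.262)<.095); m[v[sel],u[sel]]=255
    m=cv2.erode(m,np.ones((5,5)))
    bw=((g>45)&(m>0)).astype(np.uint8)
    cs,_=cv2.findContours(bw,cv2.RETR_EXTERNAL,cv2.CHAIN_APPROX_NONE)
    for k in cs:
        if cv2.contourArea(k)<60: continue
        Q=px2z(c,k.reshape(-1,2),.011)[:,:2]
        r=cv2.minAreaRect((Q*1000).astype(np.float32)); print(' hole',np.round(r[0],1),np.round(r[1],1),round(r[2],1))
    for t,(x,y) in near.items():
        s=(np.hypot(P[:,0]-x,P[:,1]-y)<.055)&(P[:,2]>.008)&(P[:,2]<.08)
        q=P[s]; zt=np.percentile(q[:,2],98)
        top=q[q[:,2]>zt-.006]
        r=cv2.minAreaRect((top[:,:2]*1000).astype(np.float32))
        print(' ',t,len(q),'ztop',round(zt,4),'topmean',np.round(top.mean(0),4),'rect',np.round(r[0],1),np.round(r[1],1),round(r[2],1))
    r=0
    big=[cv2.resize(c['img'][a:a+h,b_:b_+w_],None,fx=3,fy=3,interpolation=cv2.INTER_CUBIC) for a,h,b_,w_ in ([(150,180,260,240)] if n=='scene' else [(80,130,220,150)])][0]
    cv2.imwrite(f'pics/{n}_z.png',cv2.convertScaleAbs(big[:,:,::-1],alpha=1.5))
E
python3 m.py
```

```text
scene bench z [-0.0024 -0.0008 -0.    ]
 hole [ 528.9 -212.5] [41.5 43.7] 47.0
 hole [ 431.2 -210.2] [57.4 62.2] 46.9
 hole [ 527.4 -311.4] [37.8 77.2] 88.3
  eyepiece 432 ztop 0.0573 topmean [0.4311 0.0258 0.0549] rect [430.8  25. ] [34.1 32.7] 46.1
  objective 321 ztop 0.0468 topmean [0.5983 0.3087 0.0443] rect [597.8 308.5] [13.2 13.5] 80.2
  condenser 641 ztop 0.0419 topmean [0.6108 0.1722 0.0394] rect [609.3 171.6] [26.8 26.9] 4.5
  long_box 618 ztop 0.0264 topmean [0.5846 0.0307 0.0239] rect [583.9  30. ] [35.8 68.5] 76.2
  canister 481 ztop 0.0557 topmean [0.465  0.1953 0.0534] rect [464.4 195.1] [33.8 34. ] 78.4
  square_box 581 ztop 0.0257 topmean [0.4695 0.3366 0.0232] rect [468.6 335.8] [41.5 42.4] 86.5
side bench z [-0.0014  0.0005  0.0015]
 hole [ 431.4 -305. ] [31.8 33.7] 73.5
 hole [ 530.2 -306. ] [42.7 79.4] 89.4
 hole [ 432.3 -206. ] [60.7 62.5] 73.6
 hole [ 531.6 -207.2] [41.1 44.4] 73.2
  eyepiece 387 ztop 0.0588 topmean [0.4279 0.024  0.0562] rect [427.8  24.9] [34.  33.5] 46.0
  objective 145 ztop 0.0482 topmean [0.5942 0.3067 0.0457] rect [593.5 306.7] [14.2 15.3] 72.6
  condenser 347 ztop 0.0435 topmean [0.6064 0.1709 0.0413] rect [606.2 170.9] [26.8 24.9] 12.8
  long_box 488 ztop 0.028 topmean [0.5813 0.0302 0.0253] rect [582.1  31.1] [35.4 67. ] 76.2
  canister 293 ztop 0.0567 topmean [0.4619 0.1932 0.0544] rect [462.  194.3] [31.4 33.1] 23.0
  square_box 241 ztop 0.0275 topmean [0.4671 0.3345 0.0249] rect [467.6 335.1] [45.  40.2] 88.1
```

```bash
cat > st.py <<'E'
from h import *
import sys
s=bot.read_state(); M=rot(s['tcp_rot'])
print('t',round(s['time'],2),'pos',np.round(s['tool_pos']*1000,1),'F',np.round(s['wrist_force'],1),'w',round(s['width']*85,1),'q',np.round(s['q'],2))
print(np.round(M,3).tolist())
if len(sys.argv)>3:
    # target pos mm and jaw yaw deg (tool z direction)
    tx,ty,tz=map(float,sys.argv[1:4]); 
    d=M.T@(np.array([tx,ty,tz])-s['tool_pos']*1000); print('slide now',np.round(d,1))
    if len(sys.argv)>4:
        a=np.deg2rad(float(sys.argv[4])); z=np.array([np.cos(a),np.sin(a),0]); y=np.array([0,0,-1.]); x=np.cross(y,z)
        T=np.c_[x,y,z]; rv=R.from_matrix(M.T@T).as_rotvec(); print('turn',np.round(rv,3),'slide after turn',np.round(T.T@(np.array([tx,ty,tz])-s['tool_pos']*1000),1))
E
python3 st.py 596 307.5 180 90; python3 st.py 596 307.5 180 -90
```

```text
t 1.1 pos [ 275.7 -616.1  248.3] F [ 0.3 -0.1  0.6] w 84.8 q [-1.19  0.26  1.6   0.    1.27 -0.04]
[[-0.913, 0.0, 0.409], [-0.409, -0.0, -0.913], [-0.0, -1.0, 0.0]]
slide now [-669.6   68.3 -712.2]
turn [-0.    -2.721  0.   ] slide after turn [320.3  68.3 923.6]
t 1.1 pos [ 275.7 -616.1  248.3] F [ 0.3 -0.1  0.6] w 84.8 q [-1.19  0.26  1.6   0.    1.27 -0.04]
[[-0.913, 0.0, 0.409], [-0.409, -0.0, -0.913], [-0.0, -1.0, 0.0]]
slide now [-669.6   68.3 -712.2]
turn [-0.     0.421 -0.   ] slide after turn [-320.3   68.3 -923.6]
```

>>> {"fn": "jog_arm", "kwargs": {"turn": [[0,0.14,0],[0,0.14,0],[0,0.14,0],[0,0,0],[0,0,0]], "slide": [[0,0,0],[0,0,0],[0,0,0],[-11,3,-45],[-11,3,-45]], "grip": [100,100,100,100,100]}}

```text
time: 1.6
tool_pos: [0.2975, -0.5259, 0.2418]
tcp_rot: [-0.002, -2.221, 2.221]
wrist_force: [0.6, -0.1, 0.3]
width: 1.003
```

>>> {"fn": "jog_arm", "kwargs": {"turn": [[0,0,0],[0,0,0],[0,0,0],[0,0,0],[0,0,0]], "slide": [[-11,3,-45],[-11,3,-45],[-11,3,-45],[-11,3,-45],[-11,3,-45]], "grip": [100,100,100,100,100]}}

```text
time: 2.1
tool_pos: [0.3526, -0.2994, 0.2274]
tcp_rot: [0.001, 2.221, -2.221]
wrist_force: [0.6, -0.3, -0.2]
width: 0.998
```

```bash
python3 st.py 482 -260 300 -90;python3 - <<'E'
from h import *
c=eyes.read_camera('wrist'); save(c,'w0'); print(c['position'],np.round(rot(c['rotation']),3).tolist(),c['intrinsics'])
E
```

```text
t 2.1 pos [ 352.6 -299.4  227.4] F [ 0.6 -0.3 -0.2] w 84.8 q [-0.76 -0.13  2.06  0.    1.21  0.81]
[[-1.0, 0.001, 0.0], [-0.0, -0.0, -1.0], [-0.001, -1.0, 0.0]]
slide now [-129.5  -72.5  -39.3]
turn [-0.     0.    -0.001] slide after turn [-129.4  -72.6  -39.4]
[ 0.42108476 -0.29901573  0.35322013] [[-0.001, -0.963, -0.27], [-1.0, 0.002, -0.001], [0.002, 0.27, -0.963]] [[275.58320556   0.         317.91599658]
 [  0.         275.58320556 202.08447057]
 [  0.           0.           1.        ]]
```

>>> {"fn": "jog_arm", "kwargs": {"turn": [[0,0,0],[0,0,0],[0,0,0],[0,0,0],[0,0,0]], "slide": [[-40,-15,-10],[-40,-15,-10],[-40,-15,-10],[-40,-15,-10],[0,0,0]], "grip": [100,100,100,100,100]}}

```text
time: 2.65
tool_pos: [0.5177, -0.2604, 0.29]
tcp_rot: [0.002, 2.214, -2.218]
wrist_force: [0.5, -0.1, -0.4]
width: 0.998
```

```bash
cat > tray.py <<'E'
from h import *
c=eyes.read_camera('wrist'); save(c,'w1'); np.save('w1.npy',c,allow_pickle=True)
g=cv2.cvtColor(c['img'],cv2.COLOR_RGB2GRAY)
P,C,uv=cloud(c); m=np.zeros_like(g); u,v=uv.T
sel=(abs(P[:,0]-.482)<.094)&(abs(P[:,1]+.26)<.094); m[v[sel],u[sel]]=255
m=cv2.morphologyEx(m,cv2.MORPH_CLOSE,np.ones((5,5)))
print('bench',np.median(P[(P[:,2]<.006),2]), 'g',np.percentile(g[m>0],[10,50,90]))
bw=((g>45)&(m>0)).astype(np.uint8)
for k in cv2.findContours(bw,cv2.RETR_EXTERNAL,cv2.CHAIN_APPROX_NONE)[0]:
    if cv2.contourArea(k)<60: continue
    Q=px2z(c,k.reshape(-1,2),.011)[:,:2]
    r=cv2.minAreaRect((Q*1000).astype(np.float32)); print(' hole',np.round(r[0],1),np.round(r[1],1),round(r[2],1))
E
python3 tray.py; python3 st.py
```

```text
bench 0.00023624999615359799 g [10. 20. 52.]
 hole [ 295.  -418.2] [163.9 175. ] 52.1
 hole [326.4 -72.9] [ 85.  175.5] 37.7
 hole [ 431.9 -306.1] [36.8 36.2] 1.1
 hole [ 433.  -207.4] [67.3 66.6] 89.4
 hole [ 531.7 -208.9] [48.6 50. ] 89.1
 hole [ 530.4 -307.3] [47.3 84.1] 89.7
t 2.7 pos [ 515.  -260.7  288.5] F [-0.8 -0.2  0.6] w 85.1 q [-0.51  0.06  1.77  0.    1.31  1.06]
[[-1.0, 0.002, 0.004], [-0.004, -0.001, -1.0], [-0.002, -1.0, 0.001]]
```

View pics/w1.png

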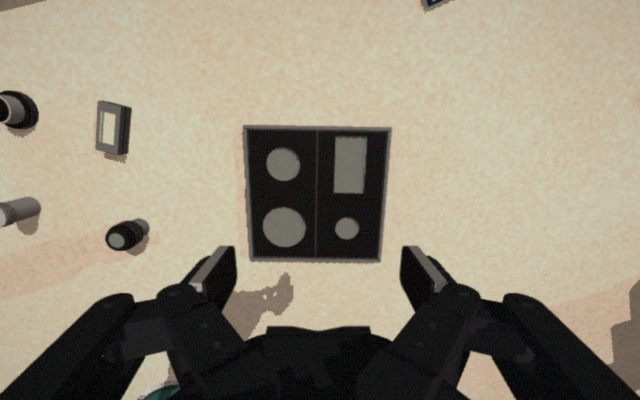

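>>> {"fn": "jog_arm", "kwargs": {"turn": [[0,0,0],[0,0,0],[0,0,0],[0,0,0],[0,0,0]], "slide": [[-3,4,-48],[-3,4,-48],[-3,4,-48],[-3,4,-48],[-3,4,-48]], "grip": [100,100,100,100,100]}}

```text
time: 3.2
tool_pos: [0.5258, -0.0202, 0.2666]
tcp_rot: [0.0, -2.22, 2.221]
wrist_force: [0.9, -0.2, -0.6]
width: 1.0
```

>>> {"fn": "jog_arm", "kwargs": {"turn": [[0,0,0],[0,0,0],[0,0,0],[0,0,0],[0,0,0]], "slide": [[-3,4,-48],[-3,4,-48],[-3,4,-48],[0,0,0],[0,0,0]], "grip": [100,100,100,100,100]}}

```text
time: 3.7
tool_pos: [0.5351, 0.1231, 0.2545]
tcp_rot: [-0.005, 2.219, -2.222]
wrist_force: [-0.1, -0.8, 0.2]
width: 1.0
```

```bash
cat > obj.py <<'E'
from h import *
import sys
near={'eyepiece':(.4295,.025),'objective':(.596,.3075),'condenser':(.608,.171),'long_box':(.583,.0305),'canister':(.464,.194),'square_box':(.4685,.3355)}
name=sys.argv[1]
c=eyes.read_camera('wrist'); save(c,name); np.save(name+'.npy',c,allow_pickle=True)
P,C,uv=cloud(c)
print('bench',np.median(P[abs(P[:,2])<.006,2]))
for t,(x,y) in near.items():
    s=(np.hypot(P[:,0]-x,P[:,1]-y)<.055)&(P[:,2]>.008)&(P[:,2]<.08)
    q=P[s]
    if len(q)<20: print(t,'none'); continue
    zt=np.percentile(q[:,2],98)
    top=q[q[:,2]>zt-.005]
    r=cv2.minAreaRect((top[:,:2]*1000).astype(np.float32))
    print(' ',t,len(q),'ztop',round(zt,4),'topmean',np.round(top.mean(0),4),'rect',np.round(r[0],1),np.round(r[1],1),round(r[2],1))
E
python3 obj.py w2; python3 st.py
```

```text
bench 0.00019188264567021607
  eyepiece 790 ztop 0.0567 topmean [0.431  0.0285 0.0553] rect [429.9  29.5] [28.4 33.4] 90.0
  objective 591 ztop 0.0468 topmean [0.5969 0.3076 0.0452] rect [597.  308.5] [14.5 14. ] 15.3
  condenser 1341 ztop 0.0415 topmean [0.6082 0.1715 0.0399] rect [607.9 171.4] [26.8 29. ] 65.0
  long_box 1516 ztop 0.0261 topmean [0.5835 0.0319 0.0245] rect [582.6  31.6] [32.4 68.4] 75.8
  canister 771 ztop 0.0554 topmean [0.4642 0.1958 0.0542] rect [463.7 195.9] [33.  32.7] 54.4
  square_box 995 ztop 0.0258 topmean [0.469  0.3357 0.024 ] rect [468.4 336.7] [41.3 39.3] 86.8
t 3.75 pos [535.4 122.1 254.8] F [-0.5  0.1 -0.4] w 85.1 q [ 0.18  0.02  1.87 -0.    1.25  1.75]
[[-1.0, -0.001, 0.001], [-0.001, -0.001, -1.0], [0.001, -1.0, 0.001]]
```

View pics/w2.png

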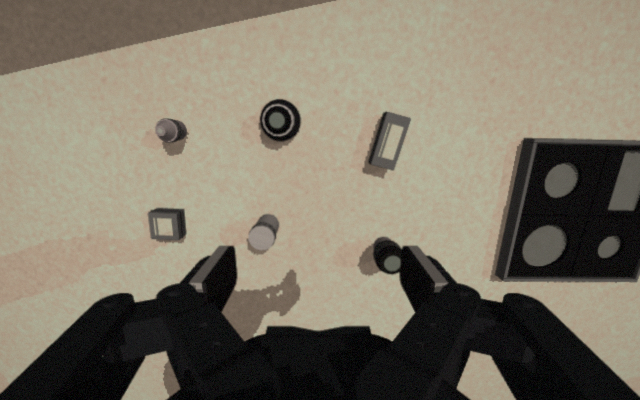

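```bash
python3 - <<'E'
from h import *
c=np.load('w2.npy',allow_pickle=True).item()
P,C,uv=cloud(c); p=np.array([535.4,122.1,254.8])
T=np.c_[-(P[:,0]*1000-p[0]),-(P[:,2]*1000-p[2]),-(P[:,1]*1000-p[1])]
s=(T[:,1]<60)&(abs(T[:,2])<90)
q=T[s]; print(len(q))
for lo in range(-120,40,5):
    k=q[(q[:,1]>=lo)&(q[:,1]<lo+5)]
    if len(k): print(lo,len(k),'x',k[:,0].min().round(),k[:,0].max().round(),'|z|',abs(k[:,2]).min().round(1),abs(k[:,2]).max().round(1))
E
```

```text
50760
-90 1057 x -21.0 -18.0 |z| 5.6 22.5
-85 4202 x -21.0 -11.0 |z| 0.1 70.9
-80 7127 x -21.0 -4.0 |z| 0.0 72.7
-75 6558 x -20.0 2.0 |z| 0.0 73.4
-70 6571 x -18.0 8.0 |z| 0.0 73.9
-65 6083 x -18.0 12.0 |z| 0.0 74.3
-60 4008 x -18.0 13.0 |z| 0.1 75.2
-55 4686 x -17.0 13.0 |z| 6.9 76.6
-50 4361 x -14.0 13.0 |z| 35.9 75.8
-45 1418 x -14.0 13.0 |z| 38.3 74.8
-40 372 x -14.0 -5.0 |z| 42.4 67.6
-35 701 x -12.0 -1.0 |z| 40.9 53.8
-30 569 x -12.0 6.0 |z| 40.8 57.1
-25 713 x -12.0 11.0 |z| 40.8 58.0
-20 666 x -12.0 11.0 |z| 40.8 57.6
-15 559 x -12.0 11.0 |z| 40.5 57.4
-10 530 x -12.0 11.0 |z| 40.8 57.7
-5 393 x -12.0 11.0 |z| 40.9 55.9
0 186 x -11.0 11.0 |z| 40.9 50.3
```

>>> {"fn": "jog_arm", "kwargs": {"turn": [[0,0,0],[0,0,0],[0,0,0],[0,0,0],[0,0,0]], "slide": [[21,31,19.3],[21,31,19.3],[21,31,19.3],[21,31,19.3],[21,31,19.3]], "grip": [100,100,100,100,100]}}

```text
time: 4.25
tool_pos: [0.4299, 0.0239, 0.0994]
tcp_rot: [-0.003, -2.22, 2.222]
wrist_force: [-0.0, -0.3, -0.9]
width: 1.003
```

>>> {"fn": "jog_arm", "kwargs": {"turn": [[0,0,0],[0,0,0]], "slide": [[0,0,0],[0,0,0]], "grip": [100,100]}}

```text
time: 4.45
tool_pos: [0.4301, 0.0247, 0.0997]
tcp_rot: [-0.002, -2.219, 2.219]
wrist_force: [0.5, -0.2, 0.3]
width: 0.997
```

```bash
python3 st.py 430 25.5 33 -90; python3 obj.py w3
```

```text
t 4.45 pos [430.1  24.7  99.7] F [ 0.5 -0.2  0.3] w 84.8 q [-0.   -0.05  2.25 -0.    0.95  1.57]
[[-1.0, -0.001, -0.003], [0.003, -0.0, -1.0], [0.001, -1.0, 0.0]]
slide now [-0.  66.7 -0.8]
turn [-0.    -0.003  0.001] slide after turn [ 0.1 66.7 -0.8]
bench 0.00018479322871911563
  eyepiece 2820 ztop 0.0568 topmean [0.4306 0.0259 0.0554] rect [429.9  26. ] [34.  33.9] 60.9
objective none
condenser none
  long_box 2499 ztop 0.0258 topmean [0.5625 0.0353 0.0241] rect [564.7  35.9] [31.8 30. ] 74.9
  canister 4199 ztop 0.0551 topmean [0.4645 0.1936 0.0537] rect [463.8 195.1] [34.8 34.7] 33.2
square_box none
```

View pics/w3.png

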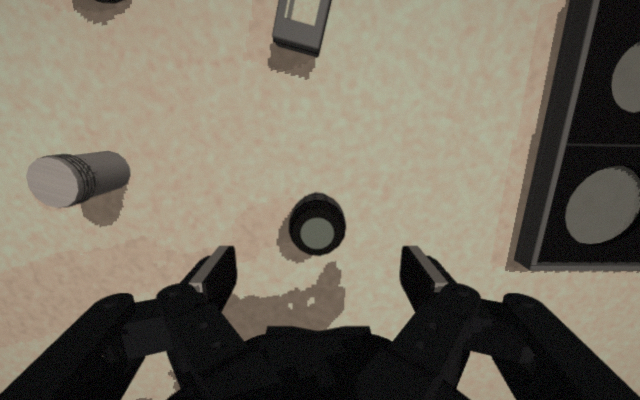

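>>> {"fn": "jog_arm", "kwargs": {"turn": [[0,0,0],[0,0,0],[0,0,0],[0,0,0],[0,0,0]], "slide": [[0,35,-1],[0,31.7,0],[0,0,0],[0,0,0],[0,0,0]], "grip": [100,100,60,40,20], "newtons": 30}}

```text
time: 5.0
tool_pos: [0.4338, 0.0276, 0.0358]
tcp_rot: [0.004, 2.219, -2.219]
wrist_force: [0.6, -0.4, 0.7]
width: 0.51
```

>>> {"fn": "jog_arm", "kwargs": {"turn": [[0,0,0],[0,0,0],[0,0,0],[0,0,0]], "slide": [[0,0,0],[0,0,0],[0,0,0],[0,0,0]], "grip": [20,20,20,20]}}

```text
time: 5.4
tool_pos: [0.4338, 0.0276, 0.036]
tcp_rot: [0.005, 2.218, -2.218]
wrist_force: [0.2, -1.1, 5.5]
width: 0.452
```

```bash
python3 st.py 430 25.5 33 -90; python3 - <<'E'
from h import *
c=eyes.read_camera('wrist'); save(c,'w4')
c=eyes.read_camera('scene'); cv2.imwrite('pics/s4.png',cv2.resize(c['img'][100:240,280:430],None,fx=4,fy=4)[:,:,::-1])
print(bot.read_state())
E
```

```text
t 5.4 pos [433.8  27.6  36. ] F [ 0.2 -1.1  5.5] w 38.4 q [ 0.01  0.05  2.29 -0.    0.79  1.58]
[[-1.0, 0.005, 0.001], [-0.001, -0.0, -1.0], [-0.005, -1.0, 0.0]]
slide now [3.8 3.  2.1]
turn [-0.     0.001 -0.005] slide after turn [3.8 3.  2.1]
{'time': 5.5, 'q': array([ 6.14439430e-03,  5.45595936e-02,  2.28923178e+00, -6.50584025e-05,
        7.92681533e-01,  1.57601353e+00]), 'joint_vel': array([-0.00154368,  0.00148127, -0.00232044, -0.00069596, -0.00061053,
        0.00040941]), 'joint_torque': array([ 1.59503091e-01, -2.77980709e+01, -2.49733955e+01,  7.47107458e-02,
       -9.67962015e-02,  9.54412390e-03]), 'tool_pos': array([0.43377376, 0.02755046, 0.03597289]), 'tcp_rot': array([ 0.00460007,  2.21837349, -2.21841202]), 'wrist_force': array([-0.06796568, -0.27633006,  6.50312669]), 'torque': array([-0.01670142,  0.11731744,  0.03188693]), 'width': 0.45302965351140173}
```

View pics/w4.png

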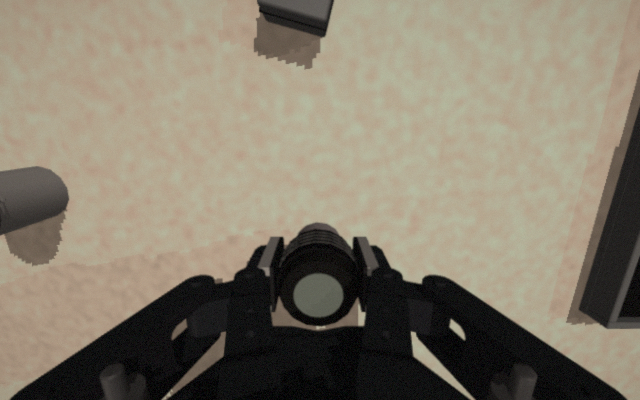

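View pics/s4.png

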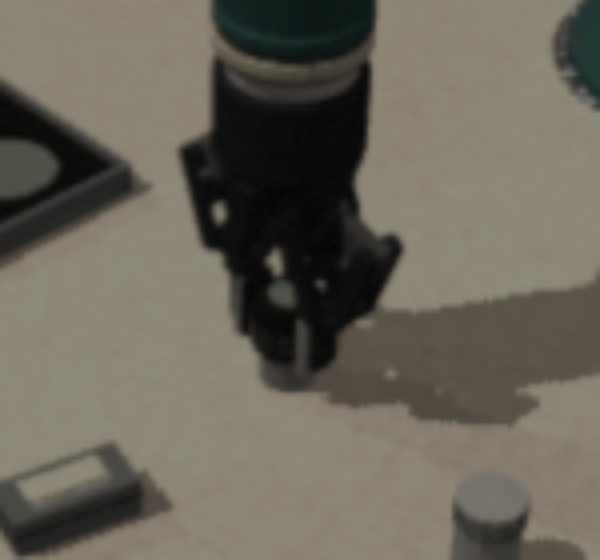

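>>> {"fn": "jog_arm", "kwargs": {"turn": [[0,0,0],[0,0,0],[0,0,0],[0,0,0],[0,0,0]], "slide": [[0,-5,0],[0,-15,0],[0,-30,0],[0,-20,0],[0,0,0]], "grip": [20,20,20,20,20]}}

```text
time: 6.0
tool_pos: [0.4341, 0.0276, 0.1071]
tcp_rot: [0.007, 2.217, -2.217]
wrist_force: [0.4, 0.5, -1.0]
width: 0.445
```

```bash
python3 st.py 531.5 -208.5 110 -90; python3 - <<'E'
from h import *
c=eyes.read_camera('wrist'); save(c,'w5')
E
```

```text
t 6.0 pos [434.1  27.6 107.1] F [ 0.4  0.5 -1. ] w 37.8 q [ 0.01 -0.06  2.24  0.    0.95  1.58]
[[-1.0, 0.007, 0.001], [-0.001, 0.0, -1.0], [-0.007, -1.0, -0.0]]
slide now [-97.3  -2.2 236.2]
turn [ 0.     0.001 -0.007] slide after turn [-97.4  -2.9 236.1]
```

View pics/w5.png

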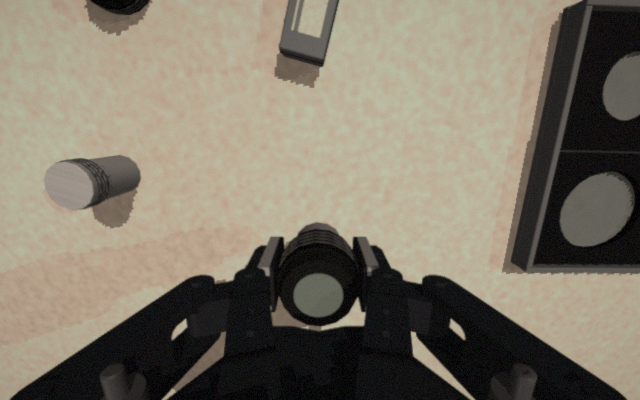

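>>> {"fn": "jog_arm", "kwargs": {"turn": [[0,0,0],[0,0,0],[0,0,0],[0,0,0],[0,0,0]], "slide": [[-8,0,19],[-17,0,39.3],[-17,0,39.3],[-17,0,39.3],[-17,0,39.3]], "grip": [20,20,20,20,20]}}

```text
time: 6.55
tool_pos: [0.5065, -0.1497, 0.1017]
tcp_rot: [0.004, -2.222, 2.219]
wrist_force: [-0.0, 0.4, -0.6]
width: 0.446
```

>>> {"fn": "jog_arm", "kwargs": {"turn": [[0,0,0],[0,0,0],[0,0,0],[0,0,0],[0,0,0]], "slide": [[-17,0,39.3],[-8,0,20],[0,0,0],[0,0,0],[0,0,0]], "grip": [20,20,20,20,20]}}

```text
time: 7.05
tool_pos: [0.5309, -0.2065, 0.1022]
tcp_rot: [0.004, -2.222, 2.219]
wrist_force: [-0.2, 0.1, -1.0]
width: 0.449
```

```bash
python3 st.py 535.5 -208.5 47 -90; python3 - <<'E'
from h import *
c=eyes.read_camera('wrist'); save(c,'w6')
P,C,uv=cloud(c); s=bot.read_state(); p=s['tool_pos']
k=(abs(P[:,0]-p[0])<.03)&(abs(P[:,1]-p[1])<.017)&(P[:,2]<p[2]+.04)&(P[:,2]>p[2]-.02)
q=P[k]; zt=np.percentile(q[:,2],97); t=q[q[:,2]>zt-.004]; print('top',zt,(t.min(0)+t.max(0))/2, 'rel',(t.min(0)+t.max(0))/2-p)
E
```

```text
t 7.05 pos [ 530.9 -206.5  102.2] F [-0.2  0.1 -1. ] w 38.2 q [-0.41  0.2   1.97  0.    0.97  1.15]
[[-1.0, -0.003, 0.001], [-0.001, 0.002, -1.0], [0.003, -1.0, -0.002]]
slide now [-4.7 55.2  2.1]
turn [0.002 0.001 0.003] slide after turn [-4.6 55.2  2. ]
top 0.12266480410854001 [ 0.52718253 -0.20633748  0.12125801] rel [-3.99630906e-03  5.42460296e-05  1.87105272e-02]
```

View pics/w6.png

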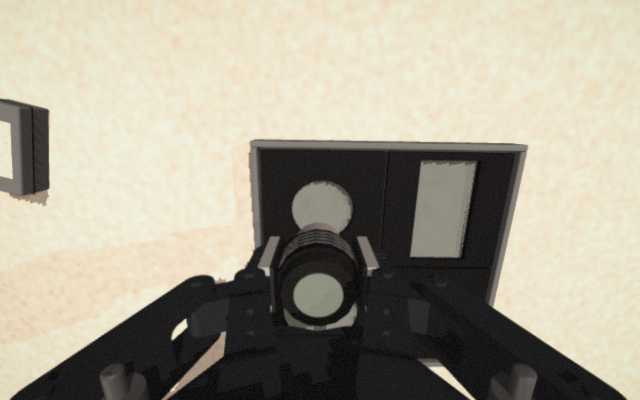

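>>> {"fn": "jog_arm", "kwargs": {"turn": [[0,0,0],[0,0,0],[0,0,0],[0,0,0],[0,0,0]], "slide": [[-4.7,20,2],[0,20,0],[0,8,0],[0,0,0],[0,0,0]], "grip": [20,20,20,20,20]}}

```text
time: 7.6
tool_pos: [0.5372, -0.2094, 0.056]
tcp_rot: [-0.002, 2.22, -2.221]
wrist_force: [-0.4, -0.5, -1.1]
width: 0.447
```

```bash
python3 st.py 535.5 -208.5 47 -90
```

```text
t 7.6 pos [ 537.2 -209.4   56. ] F [-0.4 -0.5 -1.1] w 38.0 q [-0.41  0.27  1.98  0.    0.89  1.15]
[[-1.0, 0.0, 0.002], [-0.002, -0.0, -1.0], [-0.0, -1.0, 0.0]]
slide now [ 1.7  9.  -0.9]
turn [-0.     0.002 -0.   ] slide after turn [ 1.7  9.  -0.9]
```

>>> {"fn": "jog_arm", "kwargs": {"turn": [[0,0,0],[0,0,0],[0,0,0],[0,0,0]], "slide": [[1.7,3,-0.9],[0,2,0],[0,2,0],[0,0,0]], "grip": [20,20,20,20]}}

```text
time: 8.0
tool_pos: [0.5353, -0.209, 0.0485]
tcp_rot: [-0.001, 2.221, -2.221]
wrist_force: [0.2, 0.2, -1.3]
width: 0.445
```

>>> {"fn": "jog_arm", "kwargs": {"turn": [[0,0,0],[0,0,0]], "slide": [[0,1,0],[0,0,0]], "grip": [20,20]}}

```text
time: 8.2
tool_pos: [0.5354, -0.2091, 0.0475]
tcp_rot: [-0.001, 2.221, -2.221]
wrist_force: [0.5, -0.4, -1.5]
width: 0.449
```

>>> {"fn": "jog_arm", "kwargs": {"turn": [[0,0,0],[0,0,0]], "slide": [[0,0.8,0],[0,0,0]], "grip": [20,20]}}

```text
time: 8.4
tool_pos: [0.5355, -0.2091, 0.0471]
tcp_rot: [-0.001, 2.221, -2.221]
wrist_force: [-0.3, -0.5, 1.7]
width: 0.443
```

>>> {"fn": "jog_arm", "kwargs": {"turn": [[0,0,0],[0,0,0]], "slide": [[0,0.8,0],[0,0,0]], "grip": [20,20]}}

```text
time: 8.6
tool_pos: [0.5356, -0.2091, 0.047]
tcp_rot: [-0.001, 2.221, -2.221]
wrist_force: [-2.9, 1.3, 6.6]
width: 0.446
```

>>> {"fn": "jog_arm", "kwargs": {"turn": [[0,0,0],[0,0,0],[0,0,0],[0,0,0],[0,0,0]], "slide": [[0,0,0],[0,0,0],[0,0,0],[0,0,0],[0,-5,0]], "grip": [55,65,75,75,75]}}

```text
time: 9.1
tool_pos: [0.5347, -0.2087, 0.0502]
tcp_rot: [0.003, -2.222, 2.22]
wrist_force: [-0.1, 0.7, -0.6]
width: 0.751
```

>>> {"fn": "jog_arm", "kwargs": {"turn": [[0,0,0],[0,0,0],[0,0,0],[0,0,0],[0,0,0]], "slide": [[0,-20,0],[0,-40,0],[0,-40,0],[0,-20,0],[0,0,0]], "grip": [75,75,75,75,75]}}

```text
time: 9.6
tool_pos: [0.5383, -0.2103, 0.176]
tcp_rot: [0.008, 2.213, -2.221]
wrist_force: [0.4, 0.2, -0.3]
width: 0.75
```

```bash
python3 st.py 596.3 308 120 -90; python3 - <<'E'
from h import *
c=eyes.read_camera('wrist'); save(c,'w7')
P,C,uv=cloud(c)
q=P[(np.hypot(P[:,0]-.5315,P[:,1]+.2085)<.04)&(P[:,2]>.02)&(P[:,2]<.09)]
zt=np.percentile(q[:,2],97); t=q[q[:,2]>zt-.004]; print('top',zt,(t.min(0)+t.max(0))/2)
E
```

```text
t 9.6 pos [ 538.3 -210.3  176. ] F [ 0.4  0.2 -0.3] w 63.7 q [-0.42  0.13  1.9  -0.    1.1   1.15]
[[-1.0, 0.008, 0.001], [-0.001, -0.004, -1.0], [-0.008, -1.0, 0.004]]
slide now [ -58.    54.6 -518.4]
turn [-0.004  0.001 -0.008] slide after turn [ -58.    56.  -518.3]
top 0.06771395646276797 [ 0.53080609 -0.20880064  0.06641179]
```

View pics/w7.png

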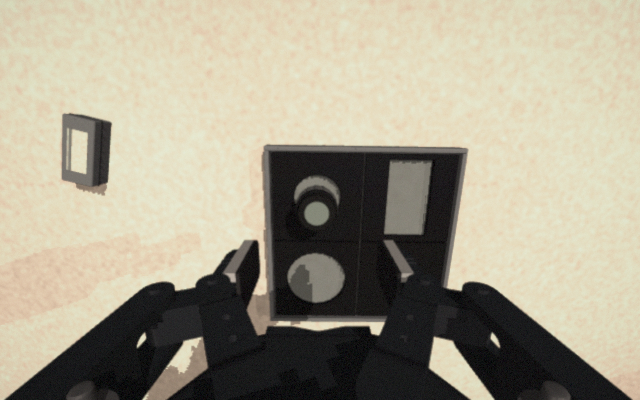

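>>> {"fn": "jog_arm", "kwargs": {"turn": [[-0.004,0,-0.008],[0,0,0],[0,0,0],[0,0,0],[0,0,0]], "slide": [[-5,4,-30],[-5,4,-48],[-5,4,-48],[-5,4,-48],[-5,4,-48]], "grip": [75,75,75,75,75]}}

```text
time: 10.15
tool_pos: [0.5584, 0.0148, 0.1492]
tcp_rot: [0.013, -2.22, 2.211]
wrist_force: [1.1, -1.7, -0.1]
width: 0.75
```

>>> {"fn": "jog_arm", "kwargs": {"turn": [[0,0,0],[0,0,0],[0,0,0],[0,0,0],[0,0,0]], "slide": [[-5,4,-48],[-5,4,-48],[-5,4,-48],[-5,4,-48],[-5,4,-48]], "grip": [75,75,75,75,75]}}

```text
time: 10.65
tool_pos: [0.5831, 0.2546, 0.1296]
tcp_rot: [0.014, -2.219, 2.213]
wrist_force: [1.3, -0.3, 0.0]
width: 0.749
```

>>> {"fn": "jog_arm", "kwargs": {"turn": [[0,0,0],[0,0,0],[0,0,0],[0,0,0]], "slide": [[-4,6,-38],[-4,6,-20],[0,0,0],[0,0,0]], "grip": [75,75,75,75]}}

```text
time: 11.05
tool_pos: [0.5915, 0.3102, 0.1185]
tcp_rot: [0.014, -2.219, 2.215]
wrist_force: [0.9, -0.4, 0.7]
width: 0.753
```

```bash
python3 st.py 596.5 308 29 -90; python3 obj.py w8
```

```text
t 11.05 pos [591.5 310.2 118.5] F [ 0.9 -0.4  0.7] w 64.0 q [0.44 0.36 1.73 0.01 1.06 2.01]
[[-1.0, -0.011, 0.002], [-0.002, 0.002, -1.0], [0.011, -1.0, -0.002]]
slide now [-5.9 89.5  2.4]
turn [0.002 0.002 0.011] slide after turn [-5.  89.5  2.2]
bench 0.00020792475254532983
eyepiece none
  objective 1055 ztop 0.0473 topmean [0.5974 0.3096 0.0456] rect [596.4 309.5] [15.5 14.8] 57.5
  condenser 3234 ztop 0.0418 topmean [0.6093 0.1743 0.0402] rect [608.9 173.5] [26.4 28.2] 58.6
  long_box 2597 ztop 0.0258 topmean [0.5721 0.0418 0.0242] rect [580.2  33.3] [33.4 63.1] 76.3
  canister 942 ztop 0.0554 topmean [0.4643 0.1986 0.0541] rect [462.1 198.8] [35.2 27.1] 35.3
  square_box 975 ztop 0.0254 topmean [0.4818 0.336  0.0239] rect [479.8 336.3] [38.5 18. ] 87.5
```

View pics/w8.png

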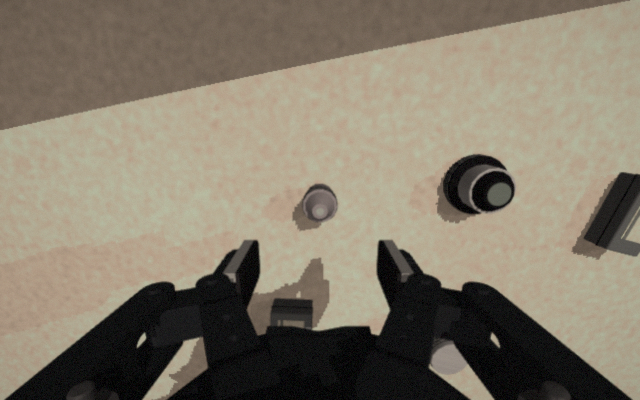

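>>> {"fn": "jog_arm", "kwargs": {"turn": [[0,0,0.01],[0,0,0],[0,0,0],[0,0,0],[0,0,0]], "slide": [[-5,20,1.5],[0,30,0],[0,15,0],[0,0,0],[0,0,0]], "grip": [75,75,75,75,75]}}

```text
time: 11.6
tool_pos: [0.5977, 0.3091, 0.0557]
tcp_rot: [0.002, 2.225, -2.217]
wrist_force: [0.0, 0.3, -0.4]
width: 0.751
```

```bash
python3 st.py 596.5 309 29 -90; python3 obj.py w9|grep obj
```

```text
t 11.6 pos [597.7 309.1  55.7] F [ 0.   0.3 -0.4] w 63.8 q [0.44 0.43 1.77 0.   0.95 2.01]
[[-1.0, 0.002, -0.0], [0.0, 0.004, -1.0], [-0.002, -1.0, -0.004]]
slide now [ 1.2 26.7  0.2]
turn [ 0.004 -0.    -0.002] slide after turn [ 1.2 26.7  0.1]
  objective 4831 ztop 0.079 topmean [0.6032 0.3095 0.0769] rect [598.5 309.2] [90.9 22.4] 90.0
```

View pics/w9.png

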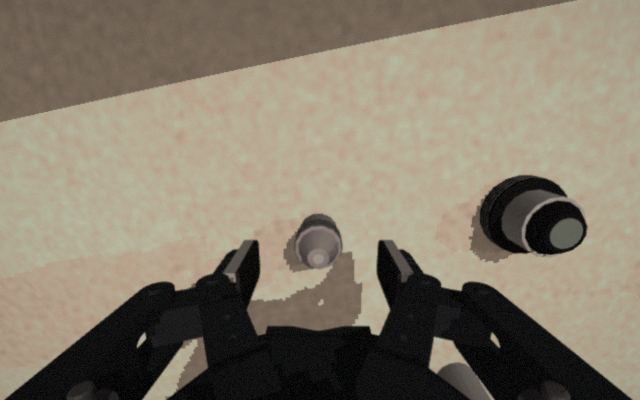

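Objective centred between the pads at (318,250). Descend and close.

>>> {"fn": "jog_arm", "kwargs": {"turn": [[0.004,0,0],[0,0,0],[0,0,0],[0,0,0],[0,0,0]], "slide": [[1,15,0],[0,11,0],[0,0,0],[0,0,0],[0,0,0]], "grip": [75,75,75,55,35]}}

```text
time: 12.15
tool_pos: [0.5967, 0.3102, 0.0296]
tcp_rot: [0.001, 2.22, -2.22]
wrist_force: [0.5, -0.1, 0.3]
width: 0.419
```

>>> {"fn": "jog_arm", "kwargs": {"turn": [[0,0,0],[0,0,0],[0,0,0],[0,0,0],[0,0,0]], "slide": [[0,0,0],[0,0,0],[0,0,0],[0,0,0],[0,0,0]], "grip": [20,10,10,10,10]}}

```text
time: 12.65
tool_pos: [0.597, 0.3103, 0.03]
tcp_rot: [0.002, 2.22, -2.219]
wrist_force: [0.1, 0.5, 1.6]
width: 0.305
```

```bash
python3 st.py 596.5 309 29 -90; python3 obj.py w10|grep obj
```

```text
t 12.65 pos [597.  310.3  30. ] F [0.1 0.5 1.6] w 25.9 q [ 0.44  0.46  1.78 -0.    0.9   2.01]
[[-1.0, 0.003, 0.001], [-0.001, 0.001, -1.0], [-0.003, -1.0, -0.001]]
slide now [0.5 1.  1.3]
turn [ 0.001  0.001 -0.003] slide after turn [0.5 1.  1.3]
  objective 14911 ztop 0.0793 topmean [0.6011 0.3099 0.0772] rect [599.3 309.2] [103.5  30.3] 89.9
```

View pics/w10.png

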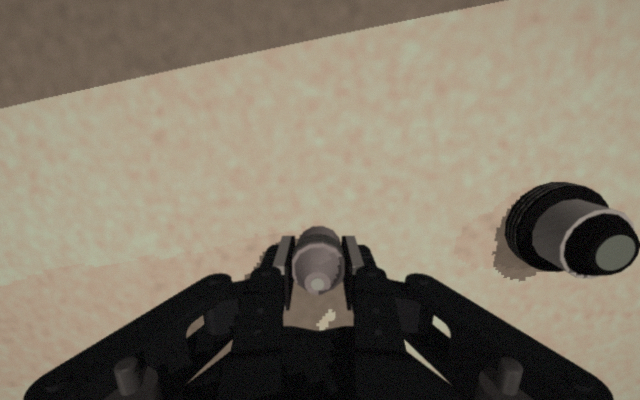

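>>> {"fn": "jog_arm", "kwargs": {"turn": [[0,0,0],[0,0,0],[0,0,0],[0,0,0],[0,0,0]], "slide": [[0,-5,0],[0,-20,0],[0,-35,0],[0,-30,0],[5,-5,19]], "grip": [10,10,10,10,10]}}

```text
time: 13.2
tool_pos: [0.5946, 0.2935, 0.1296]
tcp_rot: [0.009, 2.22, -2.21]
wrist_force: [0.3, 0.0, -0.5]
width: 0.307
```

>>> {"fn": "jog_arm", "kwargs": {"turn": [[0,0,0],[0,0,0],[0,0,0],[0,0,0],[0,0,0]], "slide": [[12,0,45],[12,0,45],[12,0,45],[12,0,45],[12,0,45]], "grip": [10,10,10,10,10]}}

```text
time: 13.7
tool_pos: [0.5289, 0.0634, 0.1227]
tcp_rot: [-0.002, 2.22, -2.222]
wrist_force: [0.5, -0.7, -0.5]
width: 0.3
```

>>> {"fn": "jog_arm", "kwargs": {"turn": [[0,0,0],[0,0,0],[0,0,0],[0,0,0],[0,0,0]], "slide": [[12,0,45],[12,0,45],[12,0,45],[12,0,45],[12,0,45]], "grip": [10,10,10,10,10]}}

```text
time: 14.2
tool_pos: [0.4688, -0.1607, 0.1228]
tcp_rot: [-0.001, 2.222, -2.221]
wrist_force: [0.9, -0.9, -1.4]
width: 0.301
```

```bash
python3 st.py 432 -306.5 115 -90
```

```text
t 14.2 pos [ 468.8 -160.7  122.8] F [ 0.9 -0.9 -1.4] w 25.6 q [-0.38  0.04  2.11  0.    0.99  1.19]
[[-1.0, -0.0, 0.001], [-0.001, 0.001, -1.0], [0.0, -1.0, -0.001]]
slide now [ 36.9   7.8 145.7]
turn [0.001 0.001 0.   ] slide after turn [ 36.8   7.8 145.8]
```

>>> {"fn": "jog_arm", "kwargs": {"turn": [[0,0,0],[0,0,0],[0,0,0],[0,0,0],[0,0,0]], "slide": [[11,0,45],[11,0,45],[10,0,38],[5,5,18],[0,0,0]], "grip": [10,10,10,10,10]}}

```text
time: 14.7
tool_pos: [0.4319, -0.3069, 0.1173]
tcp_rot: [-0.002, -2.221, 2.218]
wrist_force: [-0.5, 0.7, -1.0]
width: 0.3
```

```bash
python3 st.py 432 -306.5 41 -90;  python3 - <<'E'
from h import *
c=eyes.read_camera('wrist'); save(c,'w11')
P,C,uv=cloud(c); s=bot.read_state(); p=s['tool_pos']
k=(abs(P[:,0]-p[0])<.03)&(abs(P[:,1]-p[1])<.011)&(P[:,2]<p[2]+.04)&(P[:,2]>p[2]-.02)
q=P[k]; zt=np.percentile(q[:,2],97); t=q[q[:,2]>zt-.004]; print('top',zt,(t.min(0)+t.max(0))/2, 'rel',(t.min(0)+t.max(0))/2-p)
E
```

```text
t 14.7 pos [ 431.9 -306.9  117.3] F [-0.5  0.7 -1. ] w 25.5 q [-0.66  0.11  2.04  0.    0.99  0.91]
[[-1.0, -0.001, -0.003], [0.003, 0.001, -1.0], [0.001, -1.0, -0.001]]
slide now [-0.2 76.3 -0.3]
turn [ 0.001 -0.003  0.001] slide after turn [-0.1 76.3 -0.4]
top 0.1342914103049539 [ 0.43272574 -0.3062259   0.1328313 ] rel [ 0.00034857 -0.00081273  0.01540031]
```

View pics/w11.png

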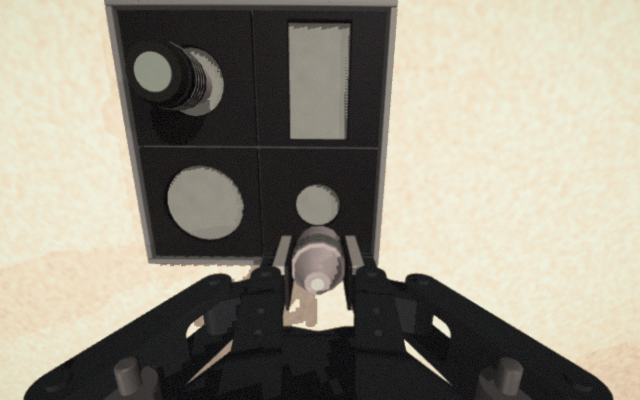

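>>> {"fn": "jog_arm", "kwargs": {"turn": [[0,0,0],[0,0,0],[0,0,0],[0,0,0],[0,0,0]], "slide": [[0,30,0],[0,25,0],[0,12,0],[0,2,0],[0,0,0]], "grip": [10,10,10,10,10]}}

```text
time: 15.25
tool_pos: [0.435, -0.3044, 0.0501]
tcp_rot: [-0.0, 2.221, -2.219]
wrist_force: [0.1, 0.9, -0.9]
width: 0.3
```

```bash
python3 st.py 432 -306.5 41 -90
```

```text
t 15.25 pos [ 435.  -304.4   50.1] F [ 0.1  0.9 -0.9] w 25.5 q [-0.66  0.2   2.08  0.    0.85  0.91]
[[-1.0, 0.001, 0.002], [-0.002, 0.001, -1.0], [-0.001, -1.0, -0.001]]
slide now [3.  9.  2.1]
turn [ 0.001  0.002 -0.001] slide after turn [3.  9.1 2.1]
```

>>> {"fn": "jog_arm", "kwargs": {"turn": [[0,0,0],[0,0,0],[0,0,0],[0,0,0]], "slide": [[3,2,2],[0,3,0],[0,2,0],[0,0,0]], "grip": [10,10,10,10]}}

```text
time: 15.65
tool_pos: [0.432, -0.3071, 0.0432]
tcp_rot: [0.002, 2.22, -2.22]
wrist_force: [-0.8, -0.3, -0.1]
width: 0.303
```

>>> {"fn": "jog_arm", "kwargs": {"turn": [[0,0,0],[0,0,0]], "slide": [[0,0.8,0],[0,0,0]], "grip": [10,10]}}

```text
time: 15.85
tool_pos: [0.4321, -0.3071, 0.0424]
tcp_rot: [0.001, 2.22, -2.22]
wrist_force: [0.5, -0.3, -0.8]
width: 0.305
```

>>> {"fn": "jog_arm", "kwargs": {"turn": [[0,0,0],[0,0,0]], "slide": [[0,0.8,0],[0,0,0]], "grip": [10,10]}}

```text
time: 16.05
tool_pos: [0.432, -0.307, 0.0414]
tcp_rot: [0.001, 2.22, -2.22]
wrist_force: [0.3, -0.1, -1.3]
width: 0.302
```

>>> {"fn": "jog_arm", "kwargs": {"turn": [[0,0,0],[0,0,0]], "slide": [[0,0.8,0],[0,0,0]], "grip": [10,10]}}

```text
time: 16.25
tool_pos: [0.4322, -0.3071, 0.041]
tcp_rot: [0.002, 2.22, -2.22]
wrist_force: [0.8, -0.5, -0.1]
width: 0.304
```

>>> {"fn": "jog_arm", "kwargs": {"turn": [[0,0,0],[0,0,0]], "slide": [[0,0.6,0],[0,0,0]], "grip": [10,10]}}

```text
time: 16.45
tool_pos: [0.4324, -0.3072, 0.0409]
tcp_rot: [0.002, 2.22, -2.22]
wrist_force: [-1.2, 1.9, 5.2]
width: 0.3
```

Contact at the predicted height. Release and rise.

>>> {"fn": "jog_arm", "kwargs": {"turn": [[0,0,0],[0,0,0],[0,0,0],[0,0,0],[0,0,0]], "slide": [[0,0,0],[0,0,0],[0,0,0],[0,0,0],[0,-10,0]], "grip": [40,50,60,60,60]}}

```text
time: 16.95
tool_pos: [0.4308, -0.3062, 0.049]
tcp_rot: [-0.002, 2.224, -2.219]
wrist_force: [-0.1, 0.9, -0.1]
width: 0.6
```

>>> {"fn": "jog_arm", "kwargs": {"turn": [[0,0,0],[0,0,0],[0,0,0],[0,0,0],[0,0,0]], "slide": [[0,-30,0],[0,-45,0],[0,-35,0],[0,-20,0],[0,0,0]], "grip": [60,60,60,75,75]}}

```text
time: 17.45
tool_pos: [0.4342, -0.3089, 0.1853]
tcp_rot: [0.009, 2.21, -2.223]
wrist_force: [0.0, 1.1, 0.5]
width: 0.752
```

```bash
python3 st.py 608 171.5 120 -90; python3 - <<'E'
from h import *
c=eyes.read_camera('wrist'); save(c,'w12')
P,C,uv=cloud(c)
for x,y in [(.5315,-.2085),(.432,-.3065)]:
    q=P[(np.hypot(P[:,0]-x,P[:,1]-y)<.04)&(P[:,2]>.02)&(P[:,2]<.09)]
    if len(q)<5: continue
    zt=np.percentile(q[:,2],97); t=q[q[:,2]>zt-.004]; print('top',zt,(t.min(0)+t.max(0))/2)
E
```

```text
t 17.45 pos [ 434.2 -308.9  185.3] F [0.  1.1 0.5] w 63.9 q [-0.67  0.04  1.98  0.    1.11  0.9 ]
[[-1.0, 0.009, 0.001], [-0.001, -0.006, -1.0], [-0.009, -1.0, 0.006]]
slide now [-173.6   64.2 -480.7]
turn [-0.006  0.001 -0.009] slide after turn [-173.8   65.3 -480.4]
top 0.06761123900092579 [ 0.53131934 -0.20978348  0.06651064]
top 0.05805854997746912 [ 0.43173981 -0.30725851  0.05666295]
```

View pics/w12.png

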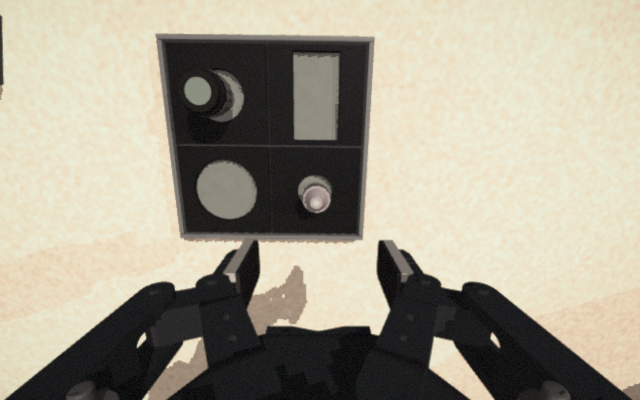

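>>> {"fn": "jog_arm", "kwargs": {"turn": [[-0.006,0,-0.009],[0,0,0],[0,0,0],[0,0,0],[0,0,0]], "slide": [[-10,2,-28],[-15,3,-42],[-15,3,-42],[-15,5,-42],[-15,5,-42]], "grip": [80,80,80,80,80]}}

```text
time: 18.0
tool_pos: [0.5005, -0.109, 0.1608]
tcp_rot: [0.011, -2.224, 2.209]
wrist_force: [1.1, -0.4, 0.2]
width: 0.8
```

>>> {"fn": "jog_arm", "kwargs": {"turn": [[0,0,0],[0,0,0],[0,0,0],[0,0,0],[0,0,0]], "slide": [[-15,5,-42],[-15,5,-42],[-15,5,-42],[-15,5,-42],[-15,5,-42]], "grip": [80,80,80,80,80]}}

```text
time: 18.5
tool_pos: [0.575, 0.1009, 0.1362]
tcp_rot: [0.013, -2.223, 2.211]
wrist_force: [1.2, -0.3, 0.1]
width: 0.799
```

```bash
python3 st.py 608 171.5 120 -90
```

```text
t 18.5 pos [575.  100.9 136.2] F [ 1.2 -0.3  0.1] w 67.9 q [0.13 0.19 1.91 0.01 1.05 1.69]
[[-1.0, -0.01, 0.001], [-0.001, 0.005, -1.0], [0.01, -1.0, -0.005]]
slide now [-33.2  16.2 -70.4]
turn [0.005 0.001 0.01 ] slide after turn [-33.   16.2 -70.6]
```

>>> {"fn": "jog_arm", "kwargs": {"turn": [[0.004,0,0.009],[0,0,0],[0,0,0],[0,0,0]], "slide": [[-17,15,-37],[-16,15,-32],[0,10,0],[0,0,0]], "grip": [80,80,80,80]}}

```text
time: 18.9
tool_pos: [0.6061, 0.1684, 0.0945]
tcp_rot: [0.009, -2.22, 2.22]
wrist_force: [0.1, -0.7, -0.4]
width: 0.798
```

```bash
python3 st.py 608 171.5 31 -90; python3 obj.py w13
```

```text
t 18.9 pos [606.1 168.4  94.5] F [ 0.1 -0.7 -0.4] w 67.8 q [0.23 0.32 1.84 0.   0.99 1.8 ]
[[-1.0, -0.005, 0.003], [-0.003, -0.0, -1.0], [0.005, -1.0, 0.0]]
slide now [-2.2 63.5 -3.1]
turn [-0.     0.003  0.005] slide after turn [-1.9 63.5 -3.1]
bench 0.00020449173837810974
eyepiece none
objective none
  condenser 3333 ztop 0.0416 topmean [0.61   0.1725 0.04  ] rect [609.1 172.5] [28.3 27.9] 41.9
  long_box 4229 ztop 0.0257 topmean [0.5853 0.0325 0.0243] rect [583.1  31.6] [33.8 67.6] 75.2
canister none
  square_box 95 ztop 0.0246 topmean [0.4676 0.3254 0.0227] rect [468.2 325.6] [42.5  5.5] 18.7
```

View pics/w13.png

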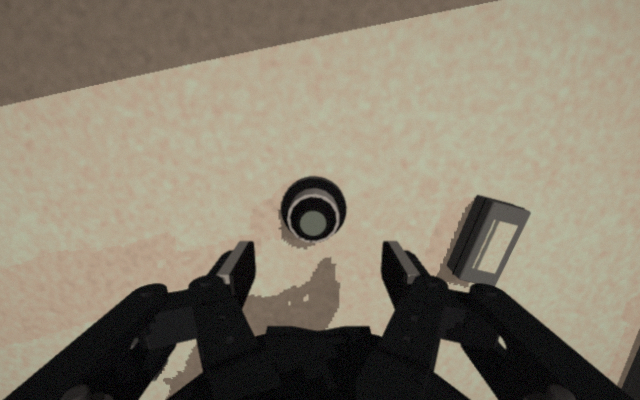

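>>> {"fn": "jog_arm", "kwargs": {"turn": [[0,0.002,0.004],[0,0,0],[0,0,0],[0,0,0],[0,0,0]], "slide": [[-2.5,15,-3.7],[0,25,0],[0,15,0],[0,3,0],[0,0,0]], "grip": [80,80,80,80,80]}}

```text
time: 19.45
tool_pos: [0.6112, 0.1715, 0.0399]
tcp_rot: [0.007, 2.222, -2.219]
wrist_force: [0.5, 0.5, -0.2]
width: 0.802
```

```bash
python3 st.py 608.7 172.2 32 -90
```

```text
t 19.45 pos [611.2 171.5  39.9] F [ 0.5  0.5 -0.2] w 68.2 q [0.23 0.38 1.86 0.   0.89 1.81]
[[-1.0, 0.004, -0.002], [0.002, 0.002, -1.0], [-0.004, -1.0, -0.002]]
slide now [ 2.5  7.9 -0.7]
turn [ 0.002 -0.002 -0.004] slide after turn [ 2.5  7.9 -0.7]
```

>>> {"fn": "jog_arm", "kwargs": {"turn": [[0.002,-0.002,-0.004],[0,0,0],[0,0,0],[0,0,0]], "slide": [[2.5,4,-0.7],[0,3.5,0],[0,0,0],[0,0,0]], "grip": [80,80,80,65]}}

```text
time: 19.85
tool_pos: [0.6096, 0.1731, 0.0335]
tcp_rot: [0.002, 2.22, -2.22]
wrist_force: [0.2, -0.5, 0.1]
width: 0.657
```

>>> {"fn": "jog_arm", "kwargs": {"turn": [[0,0,0],[0,0,0],[0,0,0],[0,0,0],[0,0,0]], "slide": [[0,0,0],[0,0,0],[0,0,0],[0,0,0],[0,0,0]], "grip": [50,35,25,25,25]}}

```text
time: 20.35
tool_pos: [0.6098, 0.1731, 0.0338]
tcp_rot: [0.002, 2.22, -2.219]
wrist_force: [-0.9, -0.4, 4.1]
width: 0.422
```

>>> {"fn": "jog_arm", "kwargs": {"turn": [[0,0,0],[0,0,0]], "slide": [[0,0,0],[0,0,0]], "grip": [25,25]}}

```text
time: 20.55
tool_pos: [0.6098, 0.1731, 0.0337]
tcp_rot: [0.002, 2.22, -2.219]
wrist_force: [-0.8, 0.2, 4.4]
width: 0.42
```

```bash
python3 st.py 608.7 172.2 32 -90; python3 obj.py w14|grep xx;python3 - <<'E'
from h import *
c=eyes.read_camera('scene'); cv2.imwrite('pics/s14.png',cv2.resize(c['img'][180:330,260:420],None,fx=4,fy=4)[:,:,::-1])
E
```

```text
t 20.55 pos [609.8 173.1  33.7] F [-0.8  0.2  4.4] w 35.7 q [ 0.24  0.39  1.87 -0.    0.88  1.81]
[[-1.0, 0.003, 0.001], [-0.001, 0.0, -1.0], [-0.003, -1.0, -0.0]]
slide now [1.1 1.7 0.9]
turn [ 0.     0.001 -0.003] slide after turn [1.1 1.7 0.9]
```

View pics/w14.png

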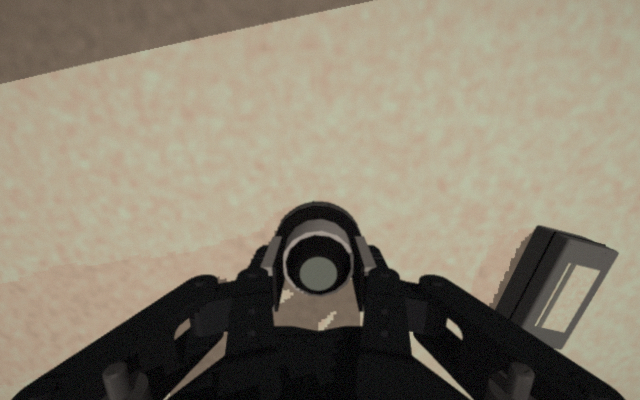

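View pics/s14.png

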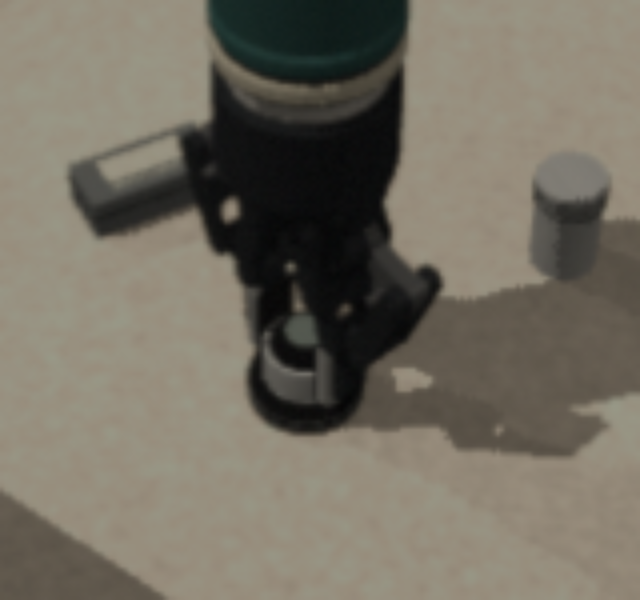

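>>> {"fn": "jog_arm", "kwargs": {"turn": [[0,0,0],[0,0,0],[0,0,0],[0,0,0],[0,0,0]], "slide": [[0,-4,0],[0,-15,0],[0,-30,0],[0,-30,0],[7,-8,15]], "grip": [25,25,25,25,25], "newtons": 40}}

```text
time: 21.15
tool_pos: [0.6054, 0.1594, 0.1248]
tcp_rot: [0.008, 2.218, -2.213]
wrist_force: [1.3, -0.5, -0.1]
width: 0.419
```

>>> {"fn": "jog_arm", "kwargs": {"turn": [[0,0,0],[0,0,0],[0,0,0],[0,0,0],[0,0,0]], "slide": [[19,0,41],[19,0,41],[19,0,41],[19,0,41],[19,0,41]], "grip": [25,25,25,25,25]}}

```text
time: 21.65
tool_pos: [0.5046, -0.049, 0.119]
tcp_rot: [-0.001, 2.221, -2.221]
wrist_force: [1.1, -0.7, -1.5]
width: 0.415
```

>>> {"fn": "jog_arm", "kwargs": {"turn": [[0,0,0],[0,0,0],[0,0,0],[0,0,0],[0,0,0]], "slide": [[19,0,41],[19,0,41],[19,0,41],[15,0,30],[0,0,0]], "grip": [25,25,25,25,25]}}

```text
time: 22.15
tool_pos: [0.432, -0.2032, 0.119]
tcp_rot: [-0.004, -2.219, 2.22]
wrist_force: [0.8, 0.4, -1.0]
width: 0.415
```

```bash
python3 st.py 433 -207.5 44.7 -90;  python3 - <<'E'
from h import *
c=eyes.read_camera('wrist'); save(c,'w15')
P,C,uv=cloud(c); s=bot.read_state(); p=s['tool_pos']
k=(abs(P[:,0]-p[0])<.03)&(abs(P[:,1]-p[1])<.015)&(P[:,2]<p[2]+.04)&(P[:,2]>p[2]-.02)
q=P[k]; zt=np.percentile(q[:,2],97); t=q[q[:,2]>zt-.004]; print('top',zt,(t.min(0)+t.max(0))/2, 'rel',(t.min(0)+t.max(0))/2-p)
E
```

```text
t 22.15 pos [ 432.  -203.2  119. ] F [ 0.8  0.4 -1. ] w 35.3 q [-0.49  0.01  2.15 -0.    0.99  1.08]
[[-1.0, -0.0, -0.004], [0.004, -0.001, -1.0], [0.0, -1.0, 0.001]]
slide now [-1.  74.3  4.3]
turn [-0.001 -0.004  0.   ] slide after turn [-1.  74.3  4.3]
top 0.12663290413463352 [ 0.43254861 -0.2025288   0.12511545] rel [-0.00041449 -0.00090028  0.00613254]
```

View pics/w15.png

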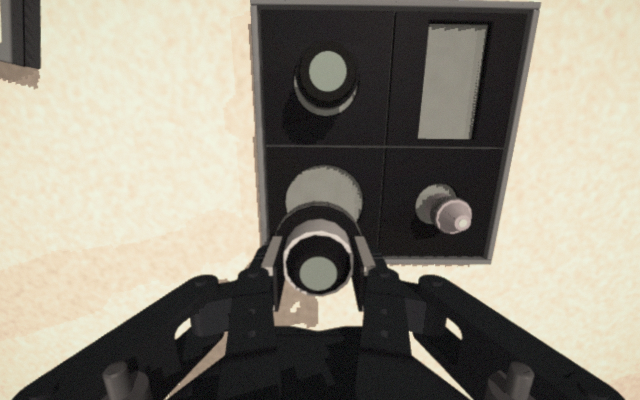

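>>> {"fn": "jog_arm", "kwargs": {"turn": [[0,-0.003,0],[0,0,0],[0,0,0],[0,0,0],[0,0,0]], "slide": [[-1,25,4],[0,25,0],[0,12,0],[0,2,0],[0,0,0]], "grip": [25,25,25,25,25]}}

```text
time: 22.7
tool_pos: [0.4364, -0.2035, 0.0556]
tcp_rot: [-0.004, 2.219, -2.218]
wrist_force: [-0.2, 0.2, -1.5]
width: 0.417
```

```bash
python3 st.py 433 -207.5 44.7 -90
```

```text
t 22.7 pos [ 436.4 -203.5   55.6] F [-0.2  0.2 -1.5] w 35.4 q [-0.49  0.11  2.18  0.    0.85  1.08]
[[-1.0, 0.001, 0.005], [-0.005, 0.001, -1.0], [-0.001, -1.0, -0.001]]
slide now [ 3.5 10.9  4. ]
turn [ 0.001  0.005 -0.001] slide after turn [ 3.4 10.9  4. ]
```

>>> {"fn": "jog_arm", "kwargs": {"turn": [[0,0.004,0],[0,0,0],[0,0,0],[0,0,0]], "slide": [[3.3,3,4],[0,3,0],[0,3,0],[0,0,0]], "grip": [25,25,25,25]}}

```text
time: 23.1
tool_pos: [0.4332, -0.2082, 0.0468]
tcp_rot: [0.003, 2.221, -2.221]
wrist_force: [-0.8, -0.1, -1.6]
width: 0.413
```

>>> {"fn": "jog_arm", "kwargs": {"turn": [[0,0,0],[0,0,0]], "slide": [[0,0.8,0],[0,0,0]], "grip": [25,25]}}

```text
time: 23.3
tool_pos: [0.4334, -0.2082, 0.0461]
tcp_rot: [0.003, 2.22, -2.221]
wrist_force: [-1.0, -0.2, -1.7]
width: 0.416
```

>>> {"fn": "jog_arm", "kwargs": {"turn": [[0,0,0],[0,0,0]], "slide": [[0,0.8,0],[0,0,0]], "grip": [25,25]}}

```text
time: 23.5
tool_pos: [0.4334, -0.2081, 0.0452]
tcp_rot: [0.002, 2.221, -2.221]
wrist_force: [0.0, 0.4, -1.2]
width: 0.418
```

>>> {"fn": "jog_arm", "kwargs": {"turn": [[0,0,0],[0,0,0]], "slide": [[0,0.7,0],[0,0,0]], "grip": [25,25]}}

```text
time: 23.7
tool_pos: [0.4335, -0.2082, 0.0448]
tcp_rot: [0.003, 2.22, -2.221]
wrist_force: [-1.1, 1.0, 1.9]
width: 0.416
```

>>> {"fn": "jog_arm", "kwargs": {"turn": [[0,0,0],[0,0,0],[0,0,0],[0,0,0],[0,0,0]], "slide": [[0,0.3,0],[0,0,0],[0,0,0],[0,0,0],[0,-10,0]], "grip": [50,60,70,70,70]}}

```text
time: 24.2
tool_pos: [0.4321, -0.2075, 0.0533]
tcp_rot: [0.0, -2.223, 2.219]
wrist_force: [0.2, -0.2, -0.0]
width: 0.702
```

>>> {"fn": "jog_arm", "kwargs": {"turn": [[0,0,0],[0,0,0],[0,0,0],[0,0,0],[0,0,0]], "slide": [[0,-30,0],[0,-45,0],[0,-35,0],[0,-20,0],[0,0,0]], "grip": [70,70,70,75,75]}}

```text
time: 24.7
tool_pos: [0.4357, -0.2096, 0.1891]
tcp_rot: [0.011, 2.212, -2.221]
wrist_force: [0.7, -0.4, 1.6]
width: 0.754
```

```bash
cat > chk.py <<'E'
from h import *
import sys
c=eyes.read_camera('wrist'); save(c,sys.argv[1])
P,C,uv=cloud(c)
for x,y in [(.5315,-.2085),(.432,-.3065),(.433,-.2075),(.530,-.307)]:
    q=P[(np.hypot(P[:,0]-x,P[:,1]-y)<.04)&(P[:,2]>.02)&(P[:,2]<.09)]
    if len(q)<5: continue
    zt=np.percentile(q[:,2],97); t=q[q[:,2]>zt-.004]; print('top',zt,(t.min(0)+t.max(0))/2)
E
python3 chk.py w16; python3 st.py 583 31 120 -104
```

```text
top 0.06769698216768393 [ 0.53079007 -0.20857261  0.06614179]
top 0.05829561830121638 [ 0.43198675 -0.30666606  0.05676138]
top 0.052540840264129064 [ 0.43276848 -0.20719767  0.0514676 ]
t 24.75 pos [ 434.4 -208.9  186.7] F [-0.5  0.2 -0.2] w 63.7 q [-0.5  -0.06  2.08  0.    1.12  1.07]
[[-1.0, 0.006, -0.0], [0.0, -0.002, -1.0], [-0.006, -1.0, 0.002]]
slide now [-148.1   67.1 -240.1]
turn [-0.002  0.244 -0.007] slide after turn [ -86.2   66.7 -268.7]
```

View pics/w16.png

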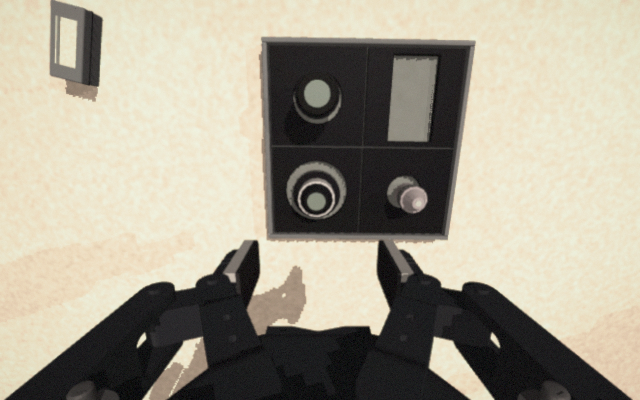

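>>> {"fn": "jog_arm", "kwargs": {"turn": [[-0.002,0,-0.007],[0,0,0],[0,0,0],[0,0,0],[0,0,0]], "slide": [[-25,5,-40],[-25,10,-40],[-25,10,-40],[-25,10,-40],[-25,10,-40]], "grip": [75,75,75,75,75]}}

```text
time: 25.25
tool_pos: [0.5572, -0.0063, 0.1368]
tcp_rot: [0.009, -2.22, 2.215]
wrist_force: [0.7, -0.4, 0.0]
width: 0.75
```

>>> {"fn": "jog_arm", "kwargs": {"turn": [[0,0,0],[0,0.122,0],[0,0.122,0],[0,0,0]], "slide": [[-23,10,-40],[0,10,0],[0,10,0],[0,0,0]], "grip": [75,75,75,75]}}

```text
time: 25.65
tool_pos: [0.5779, 0.0325, 0.1052]
tcp_rot: [-0.242, -2.087, 2.086]
wrist_force: [-1.4, -0.3, -0.2]
width: 0.752
```

```bash
python3 st.py 583 31.3 24 -104; python3 obj.py w17|grep long
```

```text
t 25.65 pos [577.9  32.5 105.2] F [-1.4 -0.3 -0.2] w 63.9 q [0.01 0.22 1.94 0.   0.99 1.82]
[[-0.97, -0.012, -0.241], [0.241, 0.002, -0.971], [0.012, -1.0, 0.001]]
slide now [-6.2 81.2 -0.1]
turn [-0.001  0.001  0.012] slide after turn [-5.2 81.2 -0. ]
  long_box 3461 ztop 0.0258 topmean [0.5849 0.0312 0.0244] rect [583.1  31.6] [32.  68.3] 75.9
```

View pics/w17.png

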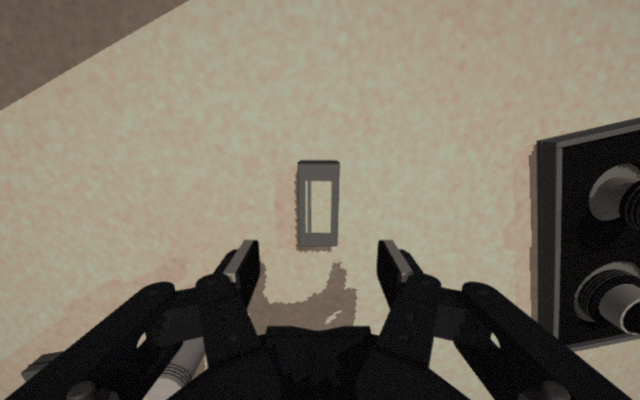

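>>> {"fn": "jog_arm", "kwargs": {"turn": [[0,0,0.011],[0,0,0],[0,0,0],[0,0,0],[0,0,0]], "slide": [[-5.5,25,0],[0,30,0],[0,13,0],[0,2,0],[0,0,0]], "grip": [75,75,75,75,75]}}

```text
time: 26.2
tool_pos: [0.5862, 0.0304, 0.0392]
tcp_rot: [-0.262, -2.094, 2.094]
wrist_force: [0.4, -0.3, 0.0]
width: 0.75
```

```bash
python3 st.py 583 31.3 26 -104
```

```text
t 26.2 pos [586.2  30.4  39.2] F [ 0.4 -0.3  0. ] w 63.8 q [ 0.01  0.31  1.97 -0.    0.86  1.82]
[[-0.97, 0.005, -0.241], [0.241, -0.001, -0.97], [-0.005, -1.0, -0.001]]
slide now [ 3.4 13.1 -0.1]
turn [ 0.001  0.001 -0.005] slide after turn [ 3.3 13.2 -0.1]
```

>>> {"fn": "jog_arm", "kwargs": {"turn": [[0,0,-0.004],[0,0,0],[0,0,0],[0,0,0],[0,0,0]], "slide": [[3.3,7,0],[0,6,0],[0,0,0],[0,0,0],[0,0,0]], "grip": [75,75,75,60,45], "newtons": 30}}

```text
time: 26.7
tool_pos: [0.5834, 0.0315, 0.0264]
tcp_rot: [-0.259, -2.093, 2.092]
wrist_force: [0.1, -0.3, -0.3]
width: 0.455
```

>>> {"fn": "jog_arm", "kwargs": {"turn": [[0,0,0],[0,0,0],[0,0,0],[0,0,0],[0,0,0]], "slide": [[0,0,0],[0,0,0],[0,0,0],[0,0,0],[0,0,0]], "grip": [30,15,15,15,15]}}

```text
time: 27.2
tool_pos: [0.5836, 0.0315, 0.0265]
tcp_rot: [-0.26, -2.094, 2.092]
wrist_force: [-0.4, 0.9, 4.4]
width: 0.366
```

```bash
python3 st.py 583 31.3 26 -104; python3 obj.py w18|grep xx
```

```text
t 27.2 pos [583.6  31.5  26.5] F [-0.4  0.9  4.4] w 31.1 q [0.01 0.32 1.98 0.   0.83 1.83]
[[-0.97, 0.003, -0.242], [0.242, 0.0, -0.97], [-0.003, -1.0, -0.001]]
slide now [0.6 0.5 0.3]
turn [ 0.001  0.    -0.003] slide after turn [0.6 0.5 0.3]
```

View pics/w18.png

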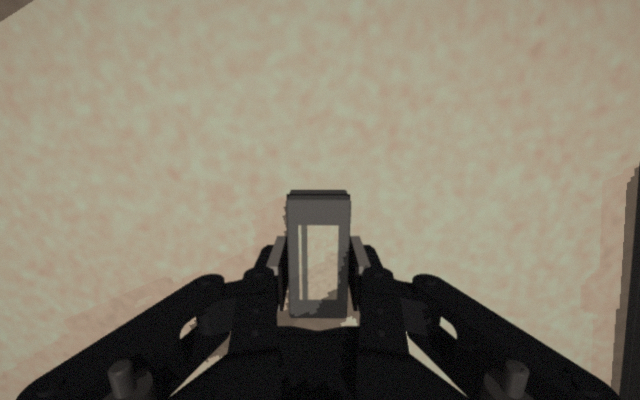

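>>> {"fn": "jog_arm", "kwargs": {"turn": [[0,0,0],[0,0,0],[0,0,0],[0,-0.115,0],[0,-0.115,0]], "slide": [[0,-5,0],[0,-20,0],[0,-35,0],[0,-30,0],[0,-15,0]], "grip": [15,15,15,15,15]}}

```text
time: 27.75
tool_pos: [0.584, 0.0314, 0.1338]
tcp_rot: [-0.016, -2.219, 2.219]
wrist_force: [0.8, -0.5, -0.9]
width: 0.369
```

```bash
python3 st.py 530.3 -307 130 -90.8
```

```text
t 27.75 pos [584.   31.4 133.8] F [ 0.8 -0.5 -0.9] w 31.4 q [0.01 0.19 1.92 0.   1.03 1.59]
[[-1.0, 0.005, -0.01], [0.01, 0.0, -1.0], [-0.005, -1.0, -0.0]]
slide now [ 50.5   3.4 338.9]
turn [ 0.     0.004 -0.005] slide after turn [ 49.    3.8 339.1]
```

>>> {"fn": "jog_arm", "kwargs": {"turn": [[0,0,-0.005],[0,0,0],[0,0,0],[0,0,0],[0,0,0]], "slide": [[4,0,25],[6,0,42],[6,0,42],[6,0,42],[6,0,42]], "grip": [15,15,15,15,15]}}

```text
time: 28.25
tool_pos: [0.551, -0.1624, 0.1306]
tcp_rot: [-0.01, -2.213, 2.211]
wrist_force: [-0.2, -0.2, -0.5]
width: 0.367
```

>>> {"fn": "jog_arm", "kwargs": {"turn": [[0,0,0],[0,0,0],[0,0,0],[0,0,0],[0,0,0]], "slide": [[6,0,42],[6,0,42],[6,0,42],[3,0,20],[0,0,0]], "grip": [15,15,15,15,15]}}

```text
time: 28.75
tool_pos: [0.5279, -0.3096, 0.1306]
tcp_rot: [-0.015, -2.21, 2.21]
wrist_force: [0.6, -0.2, -1.6]
width: 0.367
```

```bash
python3 st.py 530.3 -307 37.5 -90.8;  python3 - <<'E'
from h import *
c=eyes.read_camera('wrist'); save(c,'w19')
P,C,uv=cloud(c); s=bot.read_state(); p=s['tool_pos']
k=(abs(P[:,0]-p[0])<.05)&(abs(P[:,1]-p[1])<.013)&(P[:,2]<p[2]+.01)&(P[:,2]>p[2]-.01)
q=P[k]; zt=np.percentile(q[:,2],97); t=q[q[:,2]>zt-.006]; print('top',zt,(t.min(0)+t.max(0))/2, 'rel',(t.min(0)+t.max(0))/2-p,'x',t[:,0].min(),t[:,0].max())
E
```

```text
t 28.75 pos [ 527.9 -309.6  130.6] F [ 0.6 -0.2 -1.6] w 31.2 q [-0.57  0.25  1.85 -0.    1.04  1.02]
[[-1.0, -0.004, -0.018], [0.018, 0.0, -1.0], [0.004, -1.0, -0.0]]
slide now [-2.8 93.  -2.7]
turn [ 0.    -0.004  0.004] slide after turn [-2.4 93.1 -2.7]
top 0.1295697766114878 [ 0.52806307 -0.30781691  0.12714389] rel [-5.55010932e-05  9.34311462e-08 -3.23907523e-03] x 0.49410257242520583 0.5620235588629584
```

View pics/w19.png

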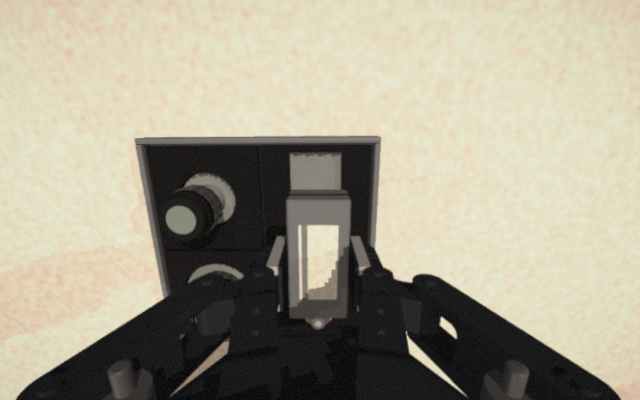

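>>> {"fn": "jog_arm", "kwargs": {"turn": [[0,-0.004,0.004],[0,0,0],[0,0,0],[0,0,0],[0,0,0]], "slide": [[-2.4,30,-2.7],[0,35,0],[0,15,0],[0,3,0],[0,0,0]], "grip": [15,15,15,15,15]}}

```text
time: 29.3
tool_pos: [0.5315, -0.3034, 0.0479]
tcp_rot: [-0.01, -2.218, 2.216]
wrist_force: [-0.3, 0.3, -0.7]
width: 0.366
```

```bash
python3 st.py 530.3 -307 37.5 -90.8
```

```text
t 29.3 pos [ 531.5 -303.4   47.9] F [-0.3  0.3 -0.7] w 31.1 q [-0.56  0.34  1.91  0.    0.89  1.02]
[[-1.0, -0.0, -0.009], [0.009, 0.001, -1.0], [0.0, -1.0, -0.001]]
slide now [ 1.2 10.4  3.7]
turn [0.001 0.005 0.   ] slide after turn [ 1.2 10.4  3.7]
```

>>> {"fn": "jog_arm", "kwargs": {"turn": [[0,0.005,0],[0,0,0],[0,0,0],[0,0,0]], "slide": [[1.2,3,3.7],[0,3,0],[0,2.5,0],[0,0,0]], "grip": [15,15,15,15]}}

```text
time: 29.7
tool_pos: [0.5303, -0.308, 0.0397]
tcp_rot: [-0.018, -2.214, 2.214]
wrist_force: [-0.7, -0.6, -1.4]
width: 0.368
```

>>> {"fn": "jog_arm", "kwargs": {"turn": [[0,0,0],[0,0,0]], "slide": [[0,0.8,0],[0,0,0]], "grip": [15,15]}}

```text
time: 29.9
tool_pos: [0.5302, -0.3079, 0.0388]
tcp_rot: [-0.018, -2.215, 2.214]
wrist_force: [-0.2, 0.1, -0.4]
width: 0.361
```

>>> {"fn": "jog_arm", "kwargs": {"turn": [[0,0,0],[0,0,0]], "slide": [[0,0.8,0],[0,0,0]], "grip": [15,15]}}

```text
time: 30.1
tool_pos: [0.5302, -0.3079, 0.0379]
tcp_rot: [-0.018, -2.215, 2.214]
wrist_force: [0.0, -0.1, -0.2]
width: 0.366
```

>>> {"fn": "jog_arm", "kwargs": {"turn": [[0,0,0],[0,0,0]], "slide": [[0,0.7,0],[0,0,0]], "grip": [15,15]}}

```text
time: 30.3
tool_pos: [0.5303, -0.3079, 0.0375]
tcp_rot: [-0.018, -2.215, 2.214]
wrist_force: [-0.8, 0.5, 2.8]
width: 0.366
```

>>> {"fn": "jog_arm", "kwargs": {"turn": [[0,0,0],[0,0,0],[0,0,0],[0,0,0],[0,0,0]], "slide": [[0,0.3,0],[0,0,0],[0,0,0],[0,-3,0],[0,-12,0]], "grip": [45,55,58,58,58]}}

```text
time: 30.8
tool_pos: [0.5291, -0.3071, 0.0509]
tcp_rot: [-0.015, -2.215, 2.211]
wrist_force: [0.1, 0.9, -1.0]
width: 0.578
```

>>> {"fn": "jog_arm", "kwargs": {"turn": [[0,0,0],[0,0,0],[0,0,0],[0,0,0],[0,0,0]], "slide": [[0,-30,0],[0,-40,0],[0,-40,0],[0,-30,0],[0,0,0]], "grip": [58,58,58,58,58]}}

```text
time: 31.3
tool_pos: [0.5336, -0.3101, 0.1998]
tcp_rot: [-0.029, -2.212, 2.226]
wrist_force: [1.8, -0.4, 1.0]
width: 0.582
```

```bash
python3 chk.py w20; python3 st.py; python3 - <<'E'
from h import *
c=eyes.read_camera('scene'); save(c,'s20'); print([(t,np.round(w(c,r['xyz']),3).tolist(),round(r['conf'],2)) for t in ['canister','square_box'] for r in nets.search_frame(t,c)[:1]])
E
```

```text
top 0.06772676969623563 [ 0.53122047 -0.20982742  0.06623528]
top 0.05785751656311327 [ 0.43343112 -0.30712016  0.05630171]
top 0.04622011106685914 [ 0.44143705 -0.20170392  0.04549472]
top 0.03689035315238162 [ 0.53027198 -0.30727087  0.03533921]
t 31.35 pos [ 532.2 -309.2  196.7] F [-0.6  0.5 -1.2] w 49.4 q [-0.57  0.18  1.8   0.    1.15  1.02]
[[-1.0, 0.008, -0.015], [0.015, -0.004, -1.0], [-0.008, -1.0, 0.004]]
[('canister', [0.47, 0.198, 0.04], 0.91)]
```

View pics/w20.png

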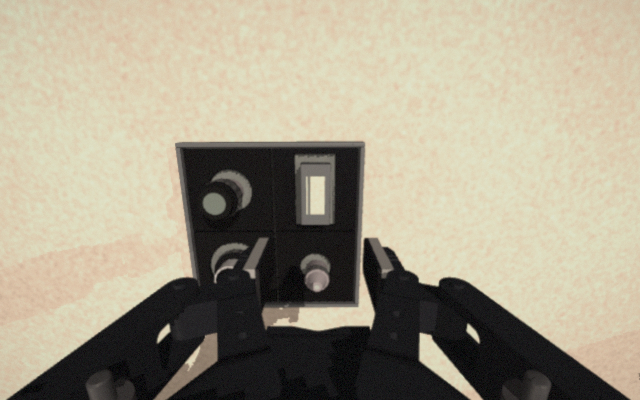

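View pics/s20.png

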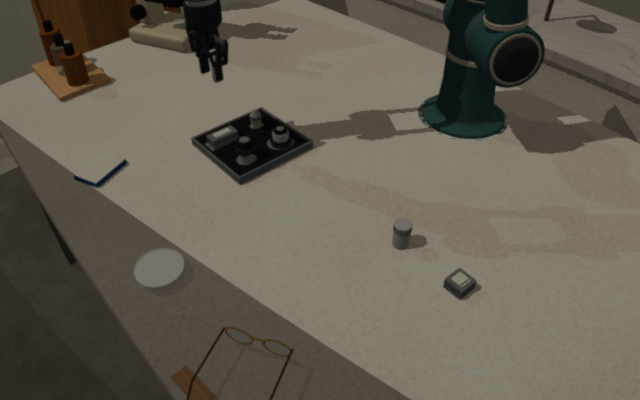

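```bash
python3 -c "
from workcell import bot
print(bot.finish_job())"
```

```text
the job is handed in; nothing more can be done
None
```

All four accessories are packed in their own cut-outs: eyepiece in the middle round, objective in the small round, condenser in the large round and long box in the oblong. I set them down in that order. Each was lowered in steps of about 1 mm until the wrist felt the floor of the cut-out (2–7 N), then released. The job was handed in about 31.5 s into the 109 s allowed.

**Tray check:** In the wrist depth pictures, each piece's top stood at its expected height above the cut-out floor, allowing for the camera reading 1–2 mm high. Each was within about 1.5 mm of its cut-out's centre. The condenser was partly behind a finger in the last wrist picture, so its reading there (top about 46 mm) was not usable. The picture after its own placing (top 51.5 mm, within 0.5 mm of centre) and the final scene view both show it standing in place.

**Things left alone:** The canister and square box are at the same pixels in the final scene view as at the start. The detector re-found the canister within about 1 mm of where it first saw it, but did not find the square box in that last picture, so that one rests on my own look at the image.

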